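Log sample cases into the drawer under the bench display

TASK

Turn the bench display on its stand until its white pointer lines up with the yellow mark on the base, and lean the screen 30 degrees back from upright. Leave it set like that while you put every sample case on the bench into the open drawer, and then slide the drawer fully shut without slamming it. After that fold the screen all the way back, with the pointer still at the yellow mark, and leave the dish, the small beaker and the jar standing where they are.

Things in the scene. Friction and masses are not known exactly. Their poses are not given: they have to be found in the camera images.
- stand: fixed round black base of the display, 170 mm across, 14 mm high, on the bench; origin at the centre of its underside. The vertical swivel axis passes through the origin; the horizontal tilt axis crosses it 125 mm above the bench. With the swivel at 0 the screen faces the stand's own -x
- index: yellow mark, a 32 x 11 mm tab on the rim of the stand's base (fixed; it does not touch anything). Its origin is at the stand's origin and the tab lies 68 to 100 mm out along the index's own -x, about 16 mm above the bench; its direction differs from start to start
- swivel (a joint): swivel of the display about the vertical, rad: 0 facing the stand's own -x, growing anticlockwise seen from above, range -1.2 to 1.2. Friction of about 0.2 N m, stays where it is left. When the pointer lines up with the yellow mark, stand yaw + swivel equals index yaw
- screen (a joint): tilt of the screen, rad: 0 upright, growing as the top leans back, away from the side the screen faces (30 degrees is 0.524), stop at 1.48 (folded right back, nearly level). Friction of about 0.3 N m, stays where it is left
- pointer (a point): tip of the white pointer bar, 68 mm in front of the swivel axis and 18 mm above the bench; it turns with the swivel, and its own x axis points from the tip to the swivel axis (index's x likewise points from the yellow mark to the axis)
- screen_grip (a point): centre of the orange grip, a drum 22 mm in diameter and 34 mm long, parallel to the tilt axis and 110 mm from it, on a 12 mm stem above the middle of the screen's top edge (35 mm away). Pinched by its flat ends from above at any tilt, it turns between the fingers as the screen tilts. Screen 170 x 105 x 12 mm. Own y: along the drum; own z: from tilt axis to drum
- drawer (a joint): opening of the drawer, m: 0 shut, about 0.19 to 0.205 at the start; it slides out of a fixed low grey cabinet (300 deep x 320 wide x 80 high mm) along drawer_floor's own -x, with about 1 N of friction
- drawer_floor (a point): point on the drawer's inner floor at the foot of its front wall, midway across, 22 mm above the bench; moves with the drawer; own x points into the cabinet, z up. Inside 255 long (x) x 278 wide (y) mm, walls 36 mm above the floor, 46 mm headroom under the cabinet's roof. At opening q the roof's front edge lies at own x = q - 0.006 m; from the front wall (x = 0) to there the drawer is open to the sky
- drawer_handle (a point): middle of the drawer's steel bar handle (120 mm long, across the drawer), 35 mm in front of the drawer's front face, about 44 mm above the bench
- case1: white plastic sample case with a coloured band round it (red on case1, case3 and case5, orange on case2 and case4), a solid block 70 long (own x) x 36 wide (own y) x 40 high (own z) mm, about 80 g; origin at the centre of its underside. Starts lying flat on the bench. Three to five of the five cases are there; an absent one reads None
- case2: white plastic sample case with a coloured band round it (red on case1, case3 and case5, orange on case2 and case4), a solid block 70 long (own x) x 36 wide (own y) x 40 high (own z) mm, about 80 g; origin at the centre of its underside. Starts lying flat on the bench. Three to five of the five cases are there; an absent one reads None
- case3: white plastic sample case with a coloured band round it (red on case1, case3 and case5, orange on case2 and case4), a solid block 70 long (own x) x 36 wide (own y) x 40 high (own z) mm, about 80 g; origin at the centre of its underside. Starts lying flat on the bench. Three to five of the five cases are there; an absent one reads None
- case4: white plastic sample case with a coloured band round it (red on case1, case3 and case5, orange on case2 and case4), a solid block 70 long (own x) x 36 wide (own y) x 40 high (own z) mm, about 80 g; origin at the centre of its underside. Starts lying flat on the bench. Three to five of the five cases are there; an absent one reads None
- case5: white plastic sample case with a coloured band round it (red on case1, case3 and case5, orange on case2 and case4), a solid block 70 long (own x) x 36 wide (own y) x 40 high (own z) mm, about 80 g; origin at the centre of its underside. Starts lying flat on the bench. Three to five of the five cases are there; an absent one reads None
- dish: white open dish, 68 mm across, 22 mm high, stands among the cases; origin at the centre of its underside. Bystander: leave it standing there
- beaker: small glass beaker, 48 mm across, 52 mm high, stands just beyond the cases; origin at the centre of its underside. Bystander
- jar: clear jar with black cap, 70 mm across, 75 mm high, between the cases and the display; origin at the centre of its underside. Bystander
There are look-alikes about, which are no part of the job. What is shaped like the stand but pink or purple is not meant.

How it is judged:
By the outcome, as a careful person would: the job done as asked, in the order asked, and still so for the second after the job is handed in, with the robot touching nothing.
Of case1, case2, case3, case4, case5 only 3 to 5 are there at a start; the rules pass over those that are not, and their reading is None.
At some moment in a run one of case1, case2, case3, case4, case5 may be knocked a few centimetres aside while the robot is not near it.
Once in a run the grip may slacken for a moment while it holds something.
It also fails if it takes over 210 s, if anything falls off the work surface, if the arm or the gripper's body presses on something with over 40 N, if the wrist force passes 120 N, or if a joint passes its speed limit or range.

ROBOT

A 6-joint arm with a two-finger parallel gripper is mounted at the origin on the work surface. World frame = base frame: x ahead of the robot, y to its left, z up, the work surface at z = 0. Lengths are in m, angles in rad, forces in N, time in s.
With the tool pointing down it reaches from about 0.275 to 0.85 m from the base axis. Payload 19 kg.
Tool frame: the origin (TCP) lies midway between the tips of the shut fingers; the grasp point (between the pads) lies ctrl.grip_depth behind it (ctrl.grip_depth is the distance from the TCP to the grasp point, in m); z points along the fingers, x is the direction in which the jaws open and shut, and the axes are right-handed (so a half turn about z gives the same grasp; the last joint's range is limited). The gripper opens to 85 mm and grips with 20 to 120 N. Pads are 22 mm wide; open, the fingers measure 114 mm over their backs; the gripper's body (76 mm by 85 mm) begins 54 mm behind the grasp point. The pads swing forward as they close: fully open they stand 13 mm farther back than shut.
Start: joints at [-1.306, 0.15, 1.437, -0, 1.554, -0.134], TCP at [0.223, -0.53, 0.205] pointing down, gripper open.
Joint ranges: [-2.8, 2.8], [-0.68, 2.1], [0.12, 2.68], [-1.39, 4.53], [0.16, 2.79], [-2.81, 2.81]. Speed limits (rad/s): [1.89, 1.89, 2.22, 3.01, 3.01, 3.01].

INTERFACE

Orientations are given as [roll, pitch, yaw] about the fixed x, y, z axes, in that order (R = Rz(yaw) Ry(pitch) Rx(roll)).
In Python, from station import ctrl, vision, workorder gives the robot as it stands.
- The arm moves only by the tool step_arm, never from a script. Its argument "rows" is one flat list of numbers, 5 for each row, row after row: the opening, from 0 (shut) to 1 (fully open), then the shift along the world's x, y, z in mm, then the turn about the world's z in rad. In form: [gripper, tx, ty, tz, spin, gripper, tx, ty, tz, spin, ...]. A call has 1 to 12 rows; each row is the pose to reach, as a shift and turn from the pose commanded when the call began; what a row does not reach only later rows make up. A row lasts 1/8 s, in which the tool goes at most 62.5 mm and 10.7 degrees, less where a joint would pass 70% of its speed; a pose out of reach is approached as far as the arm can. A call with a gripper value outside its range is refused whole. The fingers move at their own pace and stop on an object; "squeeze" is the grip in N (left out, the last holds). Time passes only in rows, so rows that repeat a pose let the fingers close. It gives the time, the measured TCP pose, the force and the opening at its end, in the units of the state.
- ctrl.get_obs(): the state, without advancing time (a new reading comes with each control period).
- vision.snapshot(name): name is "side" or "top"; returns the picture (400x640x3 uint8, red, green, blue); there is no depth.
- vision.get_calibration(name): a dict with "mtx" (3x3 intrinsics, pixels), "k1" (the pictures are not rectified: a ray, as slopes to the right and down, at radius r is drawn at 1 + k1 r^2 times it, then the intrinsics apply), "T" (4x4, takes a point from camera to world coordinates). Camera axes: x right, y down, z forward; pixel columns grow to the right and rows downward; lengths in m; the calibration is good to about 2 mm. A picture is of the moment at which its call begins. get_calibration takes no time and is no camera call.
- workorder.hand_in(): hands the job in, once; it reports no verdict.
The state is a dict: "clock": time; "joints": joint angles; "dq": joint speeds; "joint_torque": joint torques, N m; "ee_pos": TCP position; "ee_rot": TCP orientation; "contact_force": force on the tool from outside, world axes, zero at the start; "ft_torque": the same for the moment, N m; "opening": finger opening in m.
Only numpy, scipy, OpenCV 4.12 (cv2) and the standard library are available. Lean on these libraries where they do the work, as an engineer would, in place of code of your own. Each camera call takes 0.05 s, during which the arm holds its last target. There are 200 camera calls.

## Working session

There is one attempt and no reset: what is moved stays moved. The work goes in short steps, Python scripts to look and compute and a tool call to move; the robot and the scene stay as the last step left them, time stands still between calls to the robot, and variables do not carry over. Pictures are saved under pics/ and viewed, about 12 in all and at most 16, crops included, and the job is handed in when it is done.

Besides the shell and the picture viewer there is one more tool, called by a JSON object that holds its "op" and its "data", one argument or row to a line. step_arm: Moves the arm, as the interface text tells. Its arguments: {"type":"object","properties":{"rows":{"type":"array","items":{"type":"number"}},"squeeze":{"type":"number"}},"required":["rows"]}

```bash
ls; mkdir -p pics; cat > h.py <<'E'
import numpy as np, cv2
from station import ctrl, vision, workorder
def cal(n):
    c=vision.get_calibration(n); return np.array(c["mtx"]),c["k1"],np.array(c["T"])
def snap(n,f=None):
    im=np.array(vision.snapshot(n))
    if f: cv2.imwrite('pics/'+f,im[:,:,::-1])
    return im
def ray(n,uv):
    K,k,T=cal(n); d=np.array([k,0,0,0,0.])
    p=cv2.undistortPoints(np.array(uv,float).reshape(-1,1,2),K,d).reshape(-1,2)
    v=np.c_[p,np.ones(len(p))]@T[:3,:3].T
    return T[:3,3],v
def onz(n,uv,z):
    o,v=ray(n,uv); return o+v*((z-o[2])/v[:,2])[:,None]
def proj(n,P):
    K,k,T=cal(n); Ti=np.linalg.inv(T)
    return cv2.projectPoints(np.array(P,float).reshape(-1,1,3),cv2.Rodrigues(Ti[:3,:3])[0],Ti[:3,3],K,np.array([k,0,0,0,0.]))[0].reshape(-1,2)
E
python3 - <<'E'
from h import *
snap('top','t1.png');snap('side','s1.png')
for n in('top','side'):
    K,k,T=cal(n);print(n,K.round(1).tolist(),k,T.round(3).tolist())
print(ctrl.grip_depth,ctrl.get_obs())
E
```

```text
pics
top [[439.8, 0.0, 320.2], [0.0, 439.8, 202.8], [0.0, 0.0, 1.0]] -0.04227339986043478 [[-0.014, -0.991, 0.132, 0.378], [-1.0, 0.013, -0.009, 0.12], [0.007, -0.132, -0.991, 1.239], [0.0, 0.0, 0.0, 1.0]]
side [[372.7, 0.0, 315.7], [0.0, 372.7, 197.4], [0.0, 0.0, 1.0]] -0.07380468420277049 [[-0.94, -0.273, 0.204, 0.262], [-0.341, 0.744, -0.574, 0.784], [0.005, -0.609, -0.793, 1.067], [0.0, 0.0, 0.0, 1.0]]
0.0187 {'clock': 0.1, 'joints': array([-1.30604083e+00,  1.50941062e-01,  1.43793513e+00, -1.79920870e-05,
        1.55380280e+00, -1.33997457e-01]), 'dq': array([ 0.00102706, -0.00129386, -0.00332804, -0.00197292,  0.0008095 ,
       -0.00104273]), 'joint_torque': array([ 5.73491736e-03, -7.14377260e+01, -5.71794140e+01, -1.65786473e-04,
        7.07622748e-03, -2.37160367e-05]), 'ee_pos': array([ 0.22316794, -0.52966149,  0.20404881]), 'ee_rot': array([-3.14146535e+00,  1.07900356e-03, -1.17204298e+00]), 'contact_force': array([0.04280768, 1.39808104, 0.27885354]), 'ft_torque': array([-0.02507064,  0.04084083,  0.0586454 ]), 'opening': 0.08529616675278369}
```

View pics/t1.png

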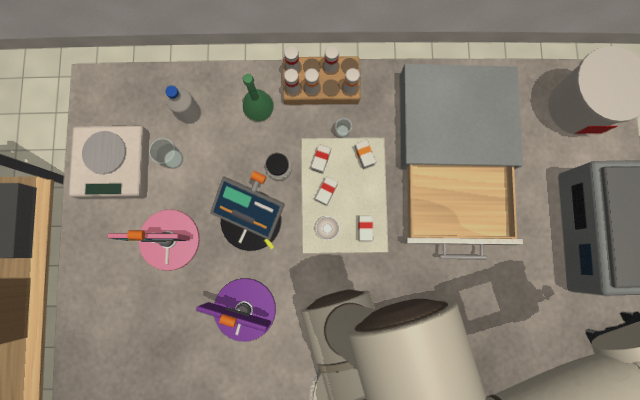

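View pics/s1.png

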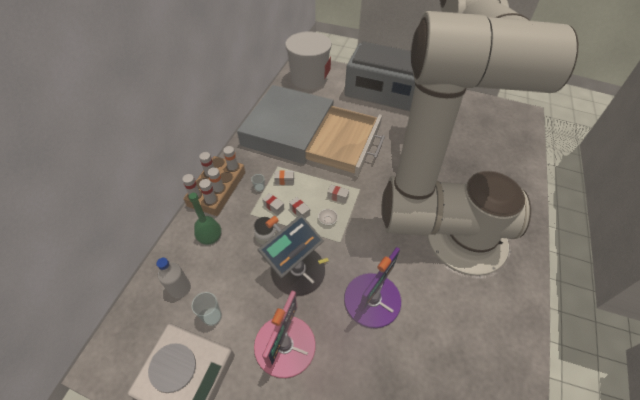

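The top view shows four cases: red at (321,158), (326,190) and (366,228), orange at (365,154). The dish is at (326,229), the beaker at (343,127) and the jar at (277,165). The black stand is at about (250,222), its grip at (258,178), the yellow tab at (268,243) and the pointer at (243,238). The drawer is open at right. Next I'll take an enlarged crop and masks.

```bash
python3 - <<'E'
from h import *
im=cv2.imread('pics/t1.png'); s=cv2.imread('pics/s1.png')
a=cv2.resize(im[110:260,200:400],None,fx=4,fy=4,interpolation=cv2.INTER_CUBIC)
cv2.imwrite('pics/t1c.png',a)
def blobs(im,lo,hi,mn=12):
    m=cv2.inRange(cv2.cvtColor(im,cv2.COLOR_BGR2HSV),lo,hi)
    n,l,st,c=cv2.connectedComponentsWithStats(m)
    return [(st[i].tolist(),c[i].round(1).tolist()) for i in range(1,n) if st[i][4]>=mn]
for n,I in(('top',im),('side',s)):
    print(n,'orange',blobs(I,(6,150,120),(17,255,255)));print('yellow',blobs(I,(24,120,120),(34,255,255),5));print('red',blobs(I,(0,150,100),(5,255,255)),blobs(I,(172,150,100),(180,255,255)))
# orange grip across views
E
```

```text
top orange [([357, 146, 14, 10, 71], [363.5, 150.3]), ([251, 171, 15, 12, 111], [257.8, 177.0]), ([220, 206, 12, 7, 25], [225.6, 208.9]), ([254, 221, 12, 7, 25], [259.4, 224.1]), ([127, 230, 16, 10, 129], [134.6, 234.7]), ([220, 314, 16, 13, 141], [227.5, 320.2])]
yellow [([264, 239, 10, 10, 44], [268.6, 243.1])]
red [([589, 126, 13, 1, 13], [595.0, 126.0]), ([604, 126, 13, 1, 13], [610.0, 126.0]), ([315, 151, 14, 9, 68], [321.6, 154.9]), ([321, 183, 13, 10, 69], [327.2, 187.4]), ([359, 223, 13, 5, 65], [365.0, 225.0])] []
side orange [([280, 171, 4, 8, 27], [281.4, 174.4]), ([267, 217, 10, 9, 52], [271.5, 220.8]), ([379, 257, 12, 13, 83], [384.7, 262.7]), ([272, 309, 11, 15, 98], [277.6, 316.4])]
yellow [([319, 259, 8, 4, 18], [322.6, 260.4])]
red [([267, 197, 8, 6, 19], [270.7, 199.4]), ([294, 201, 8, 6, 20], [297.2, 203.5])] []
```

View pics/t1c.png

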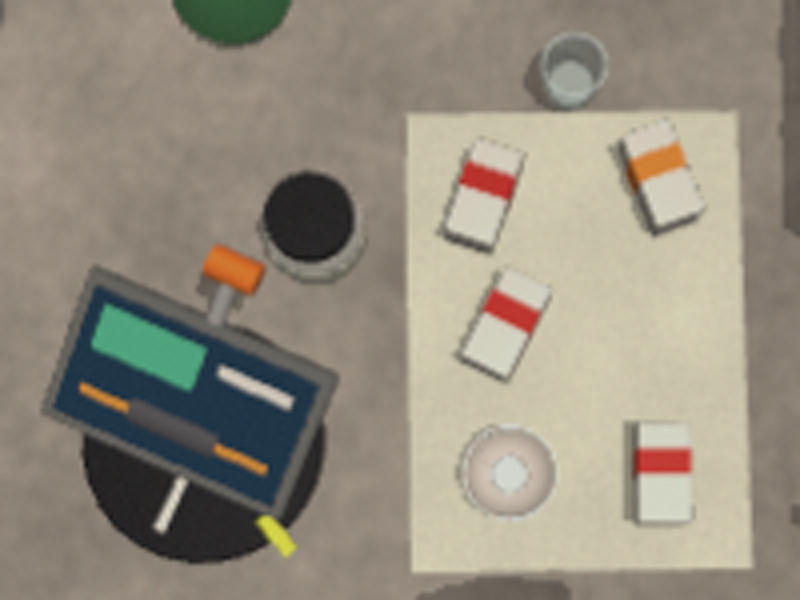

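```bash
cat >> h.py <<'E'
from scipy.optimize import least_squares
def cases(im,band=None,roi=(120,265,295,400)):
    hsv=cv2.cvtColor(im,cv2.COLOR_RGB2HSV); r0,r1,c0,c1=roi
    R=im[...,0].astype(int);B=im[...,2].astype(int)
    band=((hsv[...,1]>140)&((hsv[...,0]<18)|(hsv[...,0]>172))&(hsv[...,2]>100)).astype(np.uint8)
    m=((((R-B)<16)&(hsv[...,2]>170))|(band>0)).astype(np.uint8)
    k=np.zeros_like(m);k[r0:r1,c0:c1]=1;m*=k
    n,l,st,c=cv2.connectedComponentsWithStats(m)
    out=[]
    for i in range(1,n):
        if st[i][4]<150: continue
        nb=(band*(l==i)).sum()
        cn=cv2.findContours((l==i).astype(np.uint8),cv2.RETR_EXTERNAL,cv2.CHAIN_APPROX_NONE)[0][0]
        P=onz('top',cn.reshape(-1,2),.04)[:,:2]
        (cx,cy),(w,h),_=q=cv2.minAreaRect((P*1000).astype(np.float32))
        b=cv2.boxPoints(q);e=max([b[1]-b[0],b[2]-b[1]],key=np.linalg.norm)
        out.append(dict(n=int(st[i][4]),band=int(nb),px=c[i].round(1).tolist(),xy=(round(cx,1),round(cy,1)),size=(round(w,1),round(h,1)),yaw=round(float(np.arctan2(e[1],e[0])%np.pi),3)))
    return out
E
cat > m1.py <<'E'
from h import *
im=cv2.imread('pics/t1.png')[:,:,::-1].copy()
for c in cases(im): print(c)
# base arc
g=im.max(2); roi=np.zeros_like(g); roi[222:256,215:288]=1
m=((g<50)&(roi>0)).astype(np.uint8)
pts=[]
for c in range(222,281):
    r=np.where(m[:,c])[0]
    if len(r): pts.append((c,r.max()+.5))
P=onz('top',pts,.014)[:,:2]
f=least_squares(lambda p:np.hypot(*(P-p).T)-.085,P.mean(0)+[.06,0],loss='soft_l1',f_scale=.001)
C=f.x;print('stand',C,'res',np.abs(f.fun).mean())
hsv=cv2.cvtColor(im,cv2.COLOR_RGB2HSV)
y=onz('top',[(268.6,243.1)],.016)[0,:2];print('idx',y,np.hypot(*(y-C)),'yaw',np.arctan2(*(C-y)[::-1]))
w=np.argwhere((g>170)&(hsv[...,1]<60)); w=w[(w[:,0]>226)&(w[:,0]<250)&(w[:,1]>234)&(w[:,1]<250)][:,::-1]
Pw=onz('top',w,.018)[:,:2]
d=np.hypot(*(Pw-C).T);q=Pw.mean(0);v=cv2.fitLine(Pw.astype(np.float32),cv2.DIST_L2,0,.01,.01).ravel()
print('ptr',q,d.min(),d.max(),'yaw',np.arctan2(*(C-q)[::-1]),'line',np.arctan2(v[1],v[0]))
# grip by two views
o1,v1=ray('top',[(257.8,177)]);o2,v2=ray('side',[(271.5,220.8)])
A=np.c_[v1[0],-v2[0]];t=np.linalg.lstsq(A,o2-o1,rcond=None)[0]
a,b=o1+v1[0]*t[0],o2+v2[0]*t[1];print('grip',a,b)
g=(a+b)/2
print('grip rel',np.hypot(*(g[:2]-C)),g[2]-.125,'yaw',np.arctan2(*(g[:2]-C)[::-1]),'r',np.hypot(np.hypot(*(g[:2]-C)),g[2]-.125),'tilt',np.arctan2(np.hypot(*(g[:2]-C)),g[2]-.125))
for nm,uv,z in(('dish',(200+508/4,110+472/4),.022),('beaker',(200+572/4,110+68/4),.052),('jar',(200+309/4,110+217/4),.075)):print(nm,onz('top',[uv],z)[0])
for nm,uv,z in(('handle',(463,251),.044),('frontL',(408,241),.058),('frontR',(522,241),.058),('roofL',(403,165),.08),('roofR',(521,165),.08)):print(nm,onz('top',[uv],z)[0])
E
python3 m1.py
```

```text
stand [0.49630954 0.30450387] res 0.0008062662140329274
idx [0.42911042 0.25309369] 0.08460926412119579 yaw 0.6530589934137307
ptr [0.44968878 0.32595717] 0.03326225629236674 0.06902784001007062 yaw -0.43127601120368747 line -0.4219624
grip [0.58483358 0.26256318 0.17495209] [0.58238363 0.26200251 0.17439985]
grip rel 0.09697289793488686 0.049675966013721984 yaw -0.45047141555085457 r 0.1089561587671227 tilt 1.0973837507549493
dish [0.46846364 0.09071331 0.022     ]
beaker [0.74776615 0.04226453 0.052     ]
jar [0.63864224 0.2236269  0.075     ]
handle [ 0.39891248 -0.27799386  0.044     ]
frontL [ 0.42779078 -0.12558096  0.058     ]
frontR [ 0.42282395 -0.43693154  0.058     ]
roofL [ 0.63143698 -0.11567724  0.08      ]
roofR [ 0.62827188 -0.43925776  0.08      ]
```

```bash
python3 - <<'E'
from h import *
im=cv2.imread('pics/t1.png')[:,:,::-1].copy()
for p in((321,163),(324,197),(366,235),(340,200),(370,160),(317,170)):print(p,im[p[1],p[0]])
E
```

```text
(321, 163) [211 207 190]
(324, 197) [210 209 192]
(366, 235) [211 214 198]
(340, 200) [204 198 173]
(370, 160) [210 204 187]
(317, 170) [91 85 79]
```

{"op": "step_arm", "data": {
  "rows": [1,0,0,60,0.18,1,20,40,120,0.36,1,45,100,150,0.54,1,70,160,150,0.72,1,100,220,150,0.9,1,125,280,150,1.08,1,150,335,150,1.26,1,175,390,150,1.44,1,205,450,150,1.62,1,230,510,150,1.8,1,260,570,150,1.98,1,285,630,150,2.16]
}}

```text
clock: 1.6
ee_pos: [0.4936, 0.068, 0.3544]
ee_rot: [3.142, 0.0, 0.994]
contact_force: [0.8, -1.5, 0.7]
opening: 0.0854
```

{"op": "step_arm", "data": {
  "rows": [1,25,54,0,0.07,1,50,108,0,0.14,1,75,162,0,0.14,1,75,162,-50,0.14,1,75,162,-100,0.14,1,75,162,-130,0.14,1,75,162,-130,0.14]
}}

```text
clock: 2.48
ee_pos: [0.5673, 0.2276, 0.2224]
ee_rot: [-3.138, 0.003, 1.128]
contact_force: [0.5, -0.7, 0.1]
opening: 0.0857
```

```bash
sed -i 's/(R-B)<16/(R-B)<25/' h.py; python3 m1.py | grep px; python3 - <<'E'
from h import *
print(ctrl.get_obs()['ee_pos'],ctrl.get_obs()['ee_rot'])
a=snap('side');b=snap('top')
A=cv2.resize(a[150:300,210:360],(560,560),interpolation=cv2.INTER_CUBIC)
cv2.imwrite('pics/s2.png',A[:,:,::-1])
E
```

```text
{'n': 151, 'band': 0, 'px': [366.1, 234.4], 'xy': (448.0, -15.0), 'size': (32.8, 30.2), 'yaw': 1.546}
[0.56728147 0.22758397 0.22237773] [-3.13832456e+00  2.85217614e-03  1.12802545e+00]
```

View pics/s2.png

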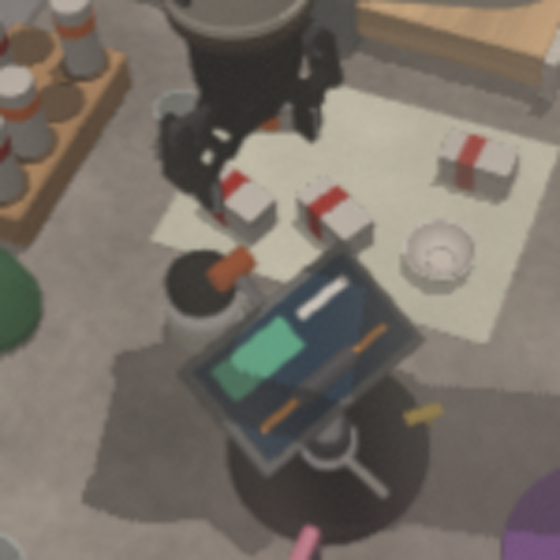

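The close-up shows the gripper hovering up-right of the orange grip at crop (230,268), with about 37 mm still to go. The first call was cut short by its speed limits, so I'm correcting from the measured pose.

{"op": "step_arm", "data": {
  "rows": [1,15,33,0,0,1,15,33,0,0,1,15,33,0,0,1,15,33,0,0]
}}

```text
clock: 3.08
ee_pos: [0.5832, 0.2604, 0.2254]
ee_rot: [3.141, -0.0, 1.128]
contact_force: [-0.3, -0.5, -0.5]
opening: 0.0855
```

```bash
python3 - <<'E'
from h import *
im=cv2.imread('pics/t1.png')[:,:,::-1].astype(int)
for r,c in((163,305),(163,),(235,)) if 0 else ((158,None),(228,None),(190,None)):
    print(r,[(c,*im[r,c]) for c in range(310,376,4)])
E
```

```text
158 [(310, np.int64(201), np.int64(195), np.int64(170)), (314, np.int64(179), np.int64(173), np.int64(158)), (318, np.int64(209), np.int64(200), np.int64(185)), (322, np.int64(195), np.int64(129), np.int64(116)), (326, np.int64(178), np.int64(49), np.int64(43)), (330, np.int64(206), np.int64(200), np.int64(174)), (334, np.int64(207), np.int64(201), np.int64(175)), (338, np.int64(203), np.int64(197), np.int64(170)), (342, np.int64(207), np.int64(201), np.int64(175)), (346, np.int64(203), np.int64(197), np.int64(171)), (350, np.int64(201), np.int64(195), np.int64(169)), (354, np.int64(200), np.int64(195), np.int64(169)), (358, np.int64(120), np.int64(104), np.int64(85)), (362, np.int64(210), np.int64(207), np.int64(192)), (366, np.int64(211), np.int64(205), np.int64(190)), (370, np.int64(210), np.int64(203), np.int64(187)), (374, np.int64(200), np.int64(192), np.int64(173))]
228 [(310, np.int64(202), np.int64(196), np.int64(171)), (314, np.int64(149), np.int64(143), np.int64(125)), (318, np.int64(187), np.int64(175), np.int64(161)), (322, np.int64(205), np.int64(198), np.int64(188)), (
[... 859 characters left out ...]
nt64(206), np.int64(190)), (326, np.int64(199), np.int64(134), np.int64(122)), (330, np.int64(189), np.int64(56), np.int64(49)), (334, np.int64(162), np.int64(119), np.int64(103)), (338, np.int64(203), np.int64(198), np.int64(171)), (342, np.int64(205), np.int64(200), np.int64(174)), (346, np.int64(207), np.int64(203), np.int64(175)), (350, np.int64(209), np.int64(203), np.int64(176)), (354, np.int64(206), np.int64(200), np.int64(175)), (358, np.int64(203), np.int64(197), np.int64(172)), (362, np.int64(204), np.int64(198), np.int64(172)), (366, np.int64(210), np.int64(204), np.int64(178)), (370, np.int64(211), np.int64(207), np.int64(180)), (374, np.int64(208), np.int64(202), np.int64(177))]
```

{"op": "step_arm", "data": {
  "rows": [1,0,1,-35,0,1,0,1,-69,0,1,0,1,-69,0,0.3,0,1,-69,0,0.3,0,1,-69,0,0.3,0,1,-69,0,0.3,0,1,-69,0,0.3,0,1,-69,0],
  "squeeze": 30
}}

```text
clock: 4.08
ee_pos: [0.5832, 0.2618, 0.1557]
ee_rot: [3.142, 0.0, 1.128]
contact_force: [0.1, -0.1, -0.6]
opening: 0.0257
```

```bash
python3 - <<'E'
s=open('h.py').read()
s=s.replace("m=((((R-B)<25)&(hsv[...,2]>170))|(band>0)).astype(np.uint8)","G=im[...,1].astype(int);m=((R>150)&((B>.872*R)|(R-G>22))).astype(np.uint8)")
open('h.py','w').write(s)
E
python3 m1.py | grep px
```

```text
{'n': 296, 'band': 69, 'px': [365.3, 152.6], 'xy': (677.1, -19.7), 'size': (69.6, 37.9), 'yaw': 0.352}
{'n': 310, 'band': 70, 'px': [320.5, 157.4], 'xy': (664.8, 106.1), 'size': (40.8, 67.6), 'yaw': 2.802}
{'n': 329, 'band': 70, 'px': [326.1, 190.1], 'xy': (572.8, 92.0), 'size': (39.6, 68.7), 'yaw': 2.666}
{'n': 322, 'band': 60, 'px': [366.0, 228.1], 'xy': (467.2, -16.5), 'size': (69.4, 37.5), 'yaw': 0.015}
```

```bash
python3 - <<'E'
from h import *
a=snap('side');b=snap('top')
A=cv2.resize(a[170:270,230:330],(500,500),interpolation=cv2.INTER_CUBIC)
B=cv2.resize(b[130:230,205:305],(500,500),interpolation=cv2.INTER_CUBIC)
cv2.imwrite('pics/s3.png',np.hstack([A[:,:300+100],B[:,:400]])[:,:,::-1])
E
```

```text
(no output)
```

View pics/s3.png

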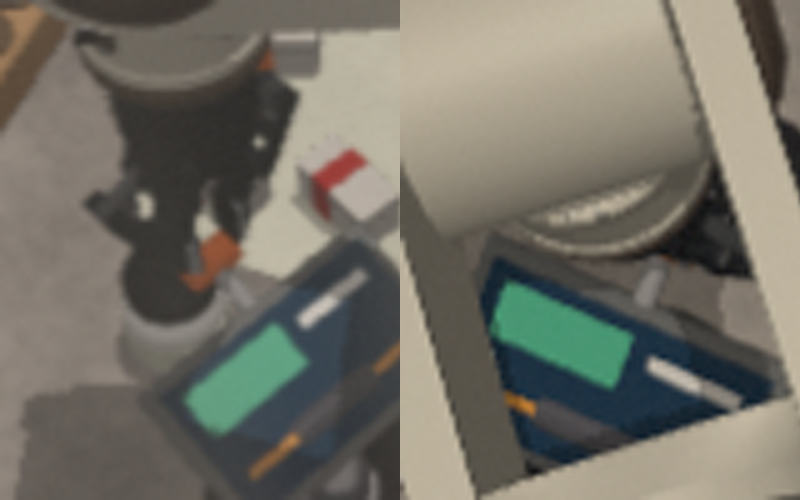

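The side crop shows the orange drum at about (212,262), unpinched. The nearly closed fingers are above and behind it, near (222,212). I'll project the TCP to see where the offset is.

```bash
python3 - <<'E'
from h import *
p=ctrl.get_obs()['ee_pos']
for d in(0,.0187,.03): print((proj('side',[p+[0,0,d]])[0]-[230,170])*5)
a=cv2.imread('pics/s1.png');hsv=None
E
```

```text
[209.21542411 271.32479147]
[206.32584659 253.42732299]
[204.54208414 242.36856579]
```

```bash
python3 - <<'E'
from h import *
a=snap('side')[175:245,240:320]
A=cv2.resize(a,(800,560),interpolation=cv2.INTER_LANCZOS4)
A=(255*(np.clip(A,0,255)/255.)**.5).astype(np.uint8)
cv2.imwrite('pics/s4.png',np.hstack([A])[:,:,::-1])
hsv=cv2.cvtColor(a,cv2.COLOR_RGB2HSV)
m=np.argwhere((hsv[...,0]>5)&(hsv[...,0]<18)&(hsv[...,1]>150)&(hsv[...,2]>110));m=m[m[:,0]>25];print(m.mean(0)+[175,240],len(m))
E
```

```text
[219.38888889 273.66666667] 18
```

View pics/s4.png

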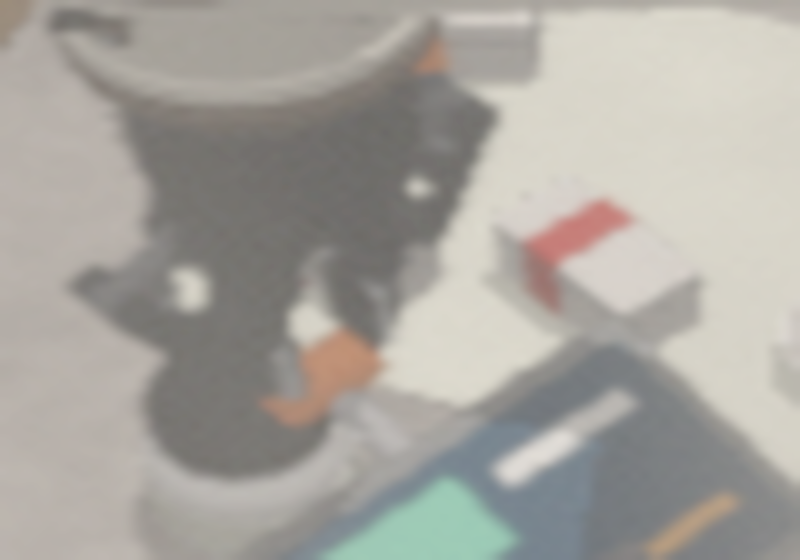

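```bash
python3 - <<'E'
from h import *
p=ctrl.get_obs()['ee_pos'];u=np.array([np.cos(1.128),np.sin(1.128),0])
for z in(0,.01,.02,.03,.04): print(z,((proj('side',[p+.0128*u+[0,0,z],p-.0128*u+[0,0,z]])-[240,175])*10).round().tolist())
C=np.array([.4963,.3045,.125])
for t in(1.1,1.2,1.3,1.48):
    r=np.array([np.cos(-.44)*np.sin(t),np.sin(-.44)*np.sin(t),np.cos(t)])*.11
    print(t,(C+r).round(4),((proj('side',[C+r+.017*u,C+r,C+r-.017*u])-[240,175])*10).round().tolist())
E
```

```text
0 [[285.0, 519.0], [352.0, 467.0]]
0.01 [[282.0, 500.0], [349.0, 448.0]]
0.02 [[278.0, 480.0], [346.0, 429.0]]
0.03 [[275.0, 461.0], [343.0, 409.0]]
0.04 [[271.0, 441.0], [340.0, 389.0]]
1.1 [0.585  0.2627 0.1749] [[260.0, 491.0], [306.0, 456.0], [350.0, 422.0]]
1.2 [0.5891 0.2608 0.1649] [[254.0, 501.0], [299.0, 467.0], [343.0, 433.0]]
1.3 [0.5922 0.2594 0.1544] [[250.0, 513.0], [294.0, 479.0], [338.0, 446.0]]
1.48 [0.5954 0.2578 0.135 ] [[249.0, 542.0], [293.0, 509.0], [336.0, 475.0]]
```

{"op": "step_arm", "data": {
  "rows": [0,0,0,0,0,0,0,0,0,0,0,0,0,0,0],
  "squeeze": 30
}}

```text
clock: 4.6
ee_pos: [0.5832, 0.2618, 0.1556]
ee_rot: [-3.142, 0.0, 1.128]
contact_force: [0.0, 0.1, 0.4]
opening: 0.0001
```

```bash
python3 - <<'E'
from h import *
a=snap('side')[175:245,240:320]
A=cv2.resize(a,(640,560),interpolation=cv2.INTER_LANCZOS4)
A=(255*(A/255.)**.5).astype(np.uint8)
cv2.imwrite('pics/s5.png',A[:,:,::-1])
E
```

```text
(no output)
```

View pics/s5.png

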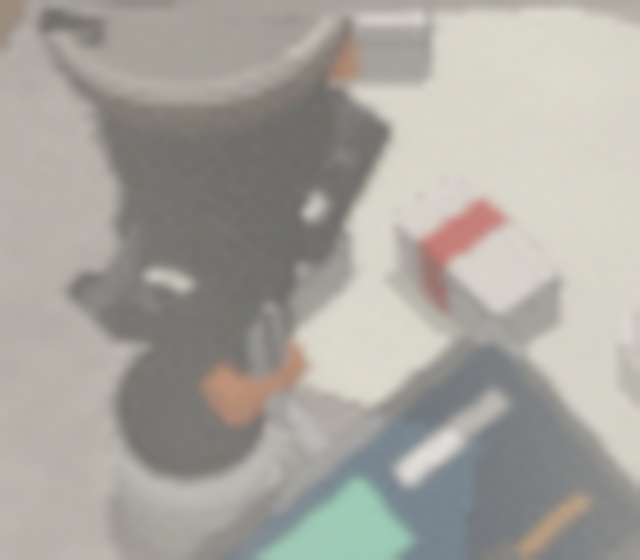

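The shut fingertips now sit at about (268,375), over the middle of the drum, which spans (205–305, 345–425). So nothing is held, and the drum looks lower than before. I'll lift clear and re-measure from both views.

{"op": "step_arm", "data": {
  "rows": [0,0,0,50,0,0,0,0,100,0,0,0,-50,110,0,0,0,-100,110,0,0,0,-150,110,0,1,0,-210,110,0,1,0,-260,110,0,1,0,-320,110,0,1,0,-320,110,0,1,0,-320,110,0]
}}

```text
clock: 5.9
ee_pos: [0.5832, -0.0581, 0.2656]
ee_rot: [-3.141, -0.0, 1.127]
contact_force: [-0.5, -0.0, 0.3]
opening: 0.0853
```

```bash
cat > m2.py <<'E'
from h import *
import sys
C=np.array([.4963,.3045])
def org(n,c,rad=28):
    im=snap(n,f'{n}_g.png');h=cv2.cvtColor(im,cv2.COLOR_RGB2HSV)
    m=cv2.inRange(h,(4,140,90),(18,255,255));k=np.zeros_like(m);cv2.circle(k,tuple(int(x) for x in c),rad,255,-1);m&=k
    N,l,st,cc=cv2.connectedComponentsWithStats(m)
    r=[(st[i][4],cc[i],st[i][:4].tolist()) for i in range(1,N) if st[i][4]>25]
    r=sorted(r,key=lambda a:-a[0]);print(n,r);return r[0][1]
a=org('top',eval(sys.argv[1]));b=org('side',eval(sys.argv[2]))
o1,v1=ray('top',[a]);o2,v2=ray('side',[b])
t=np.linalg.lstsq(np.c_[v1[0],-v2[0]],o2-o1,rcond=None)[0]
p,q=o1+v1[0]*t[0],o2+v2[0]*t[1];g=(p+q)/2;d=g[:2]-C;r=np.hypot(*d)
print('grip',g,'gap',np.linalg.norm(p-q),'R',np.hypot(r,g[2]-.125),'yaw',np.arctan2(d[1],d[0]),'tilt',np.arctan2(r,g[2]-.125))
E
python3 m2.py 258,177 272,221; python3 - <<'E'
from h import *
a=cv2.imread('pics/top_g.png')
cv2.imwrite('pics/t2.png',cv2.resize(a[120:270,190:390],None,fx=4,fy=4,interpolation=cv2.INTER_CUBIC))
E
```

```text
top [(np.int32(116), array([257.89655172, 176.9137931 ]), [251, 171, 15, 13])]
side [(np.int32(67), array([271.50746269, 221.10447761]), [266, 216, 12, 11])]
grip [0.58397701 0.26223585 0.17292593] gap 0.0029455657270496313 R 0.10849152489949515 yaw -0.44917964583290737 tilt 1.1132500546367705
```

View pics/t2.png

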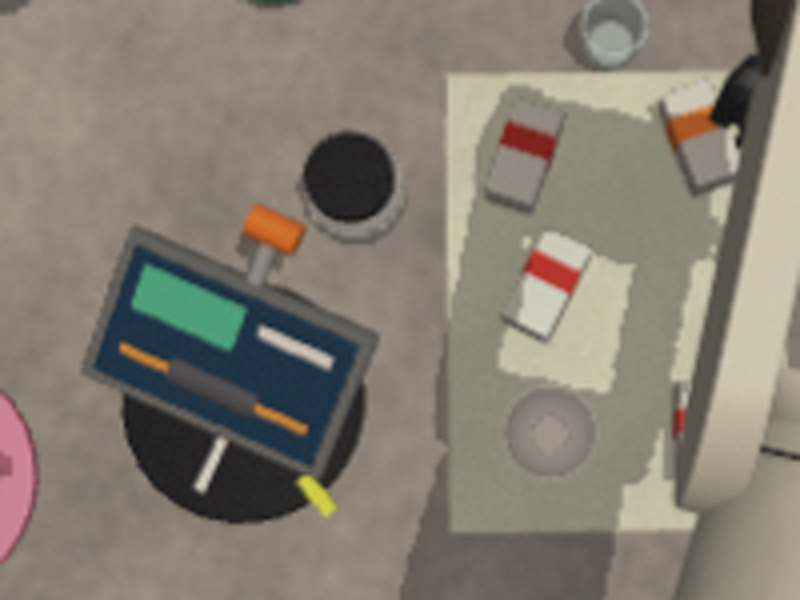

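The drum hasn't moved: it is still at (0.584, 0.262, 0.173), tilt 1.11. So the fingers closed away from it even though the numbers agree. I'll check where the fingertips really are against the reported TCP in a clear spot.

{"op": "step_arm", "data": {
  "rows": [0,-30,50,0,0,0,-60,100,-30,0,0,-90,150,-60,0,0,-100,210,-80,0,0,-100,210,-80,0,0,-100,210,-80,0,0,-100,210,-80,0]
}}

```text
clock: 6.88
ee_pos: [0.4836, 0.1513, 0.186]
ee_rot: [3.141, -0.0, 1.128]
contact_force: [-0.3, -0.5, -0.4]
opening: -0.0004
```

```bash
python3 - <<'E'
from h import *
a=snap('side')
o=ctrl.get_obs();p=o['ee_pos'];print(p,o['opening'],o['joints'])
q=proj('side',[p,p+[0,0,.0187]]);print(q)
c=q[0].astype(int);x0,y0=c[0]-40,c[1]-50
A=cv2.resize(a[y0:y0+70,x0:x0+80],(800,700)[:2],interpolation=cv2.INTER_LANCZOS4)
A=(255*(A/255.)**.5).astype(np.uint8)
A=cv2.resize(A,(640,560))
for k in q: cv2.circle(A,tuple(int(v) for v in ((k+.5-[x0,y0])*8)),4,(255,0,255),-1)
cv2.imwrite('pics/s6.png',A[:,:,::-1])
E
```

```text
[0.48367729 0.15112725 0.18600614] -8.992155864668838e-05 [ 1.50866473e-01  1.44056180e-02  1.62169333e+00 -2.39826865e-04
  1.50490520e+00 -9.76225133e-01]
[[316.80473024 199.02856926]
 [316.8503198  195.16202709]]
```

View pics/s6.png

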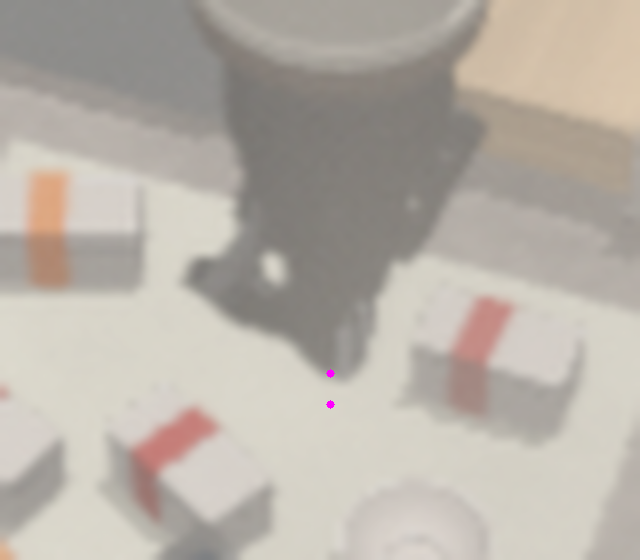

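The side view shows the shut fingertips at crop (347,380), but the reported TCP projects to (330,405). That is about 2 px right and 3 px up. I'll check the side camera against known points.

```bash
python3 - <<'E'
from h import *
print('yellow',proj('side',onz('top',[(268.6,243.1)],.016)),'obs 322.6 260.4')
print('dish',proj('side',onz('top',[(327,228)],.022)),'obs ~328,217')
im=cv2.imread('pics/t1.png')[:,:,::-1].copy()
for c in cases(im): print(c['px'],proj('side',[[c['xy'][0]/1e3,c['xy'][1]/1e3,.04]]).round(1))
s=cv2.imread('pics/s1.png')
m=cv2.inRange(s,(165,185,185),(255,255,255));m[:165]=0;m[240:]=0;m[:,:250]=0;m[:,370:]=0
cv2.imwrite('pics/s1z.png',cv2.resize(s[160:240,250:370],None,fx=6,fy=6,interpolation=cv2.INTER_CUBIC))
E
```

```text
yellow [[321.71317662 260.61529769]] obs 322.6 260.4
dish [[326.68867787 216.19160096]] obs ~328,217
[365.3, 152.6] [[282.6 173.8]]
[320.5, 157.4] [[271.6 200.5]]
[326.1, 190.1] [[297.9 204.8]]
[366.0, 228.1] [[337.  189.9]]
```

View pics/s1z.png

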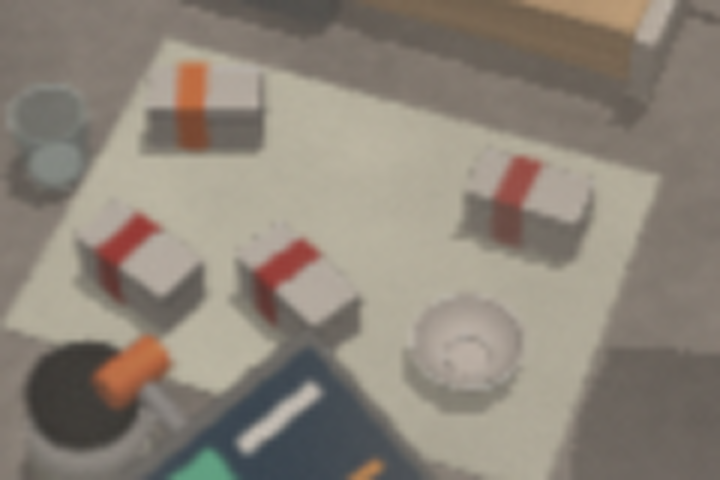

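Cameras agree with each other to about 1 px, so the fingertips really seem to be higher than the TCP reading. I'll probe the bench with the shut fingers here; the spot is clear.

{"op": "step_arm", "data": {
  "rows": [0,0,0,-50,0,0,0,0,-100,0,0,0,0,-140,0,0,0,0,-160,0,0,0,0,-165,0,0,0,0,-170,0,0,0,0,-175,0,0,0,0,-175,0]
}}

```text
clock: 7.92
ee_pos: [0.4833, 0.1507, 0.0104]
ee_rot: [-3.141, 0.001, 1.127]
contact_force: [-2.1, -6.1, -2.0]
opening: 0.0003
```

{"op": "step_arm", "data": {
  "rows": [0,0,-20,20,0,0,0,-60,80,0,0,0,-60,130,0,0,0,-60,130,0]
}}

```text
clock: 8.43
ee_pos: [0.4855, 0.0909, 0.1455]
ee_rot: [3.135, -0.004, 1.126]
contact_force: [0.2, 0.6, -1.1]
opening: 0.0003
```

```bash
python3 - <<'E'
from h import *
im=snap('top','t3.png');s=snap('side','s7.png')
a=cv2.resize(im[130:260,200:330],(480,480));b=cv2.resize(s[170:300,230:360],(480,480))
cv2.imwrite('pics/j.png',cv2.resize(np.hstack([a,b]),(800,400))[:,:,::-1])
E
```

```text
(no output)
```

View pics/j.png

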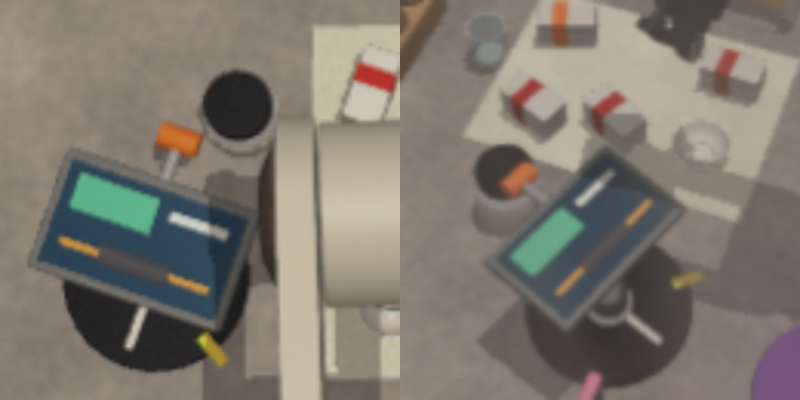

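Dish and display are undisturbed, apart from perhaps a small nudge of the screen. I'll probe the bench at a truly free spot in front of the mat.

{"op": "step_arm", "data": {
  "rows": [0,-50,0,0,0,0,-110,0,0,0,0,-110,0,-60,0,0,-110,0,-110,0,0,-110,0,-125,0,0,-110,0,-135,0,0,-110,0,-140,0,0,-110,0,-144,0,0,-110,0,-144,0]
}}

```text
clock: 9.65
ee_pos: [0.3735, 0.0918, -0.0031]
ee_rot: [3.141, -0.0, 1.128]
contact_force: [-0.2, 0.6, -0.1]
opening: 0.0001
```

```bash
python3 - <<'E'
from h import *
a=snap('side');o=ctrl.get_obs();p=o['ee_pos'];print(p,o['contact_force'])
q=proj('side',[p,p+[0,0,.0187]]);print(q)
c=q[0].astype(int);x0,y0=c[0]-40,c[1]-50
A=cv2.resize(a[y0:y0+70,x0:x0+80],(640,560),interpolation=cv2.INTER_LANCZOS4)
A=(255*(A/255.)**.5).astype(np.uint8)
for k in q: cv2.circle(A,tuple(int(v) for v in ((k+.5-[x0,y0])*8)),4,(255,0,255),-1)
cv2.imwrite('pics/s8.png',A[:,:,::-1])
E
```

```text
[ 0.37350096  0.09182896 -0.00303664] [-0.13146464  0.448745   -0.05414901]
[[352.72510466 228.51444204]
 [353.19249881 225.50086502]]
```

View pics/s8.png

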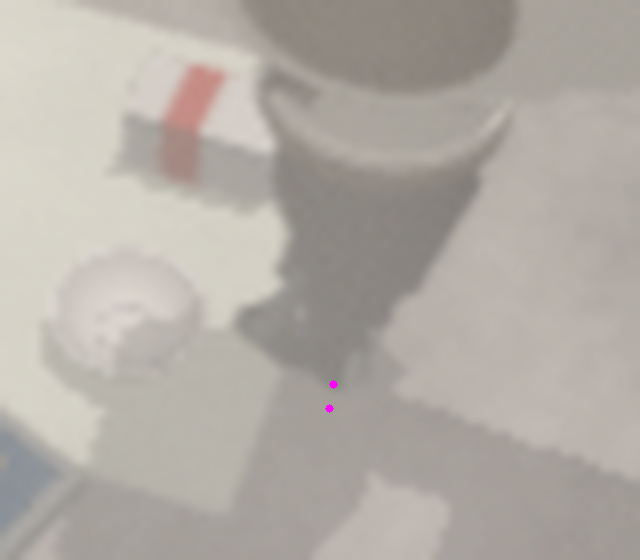

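The tool is 3 mm below the bench according to the reading, but feels no contact. So the real tip stands clearly above the reported TCP. I'll continue down gently until it touches.

{"op": "step_arm", "data": {
  "rows": [0,0,0,-3,0,0,0,0,-6,0,0,0,0,-8,0,0,0,0,-8,0]
}}

```text
clock: 10.2
ee_pos: [0.3731, 0.0918, -0.0116]
ee_rot: [-3.141, 0.0, 1.128]
contact_force: [-0.2, 0.3, -1.3]
opening: 0.0002
```

{"op": "step_arm", "data": {
  "rows": [0,0,0,-2,0,0,0,0,-4,0,0,0,0,-4,0]
}}

```text
clock: 10.58
ee_pos: [0.3731, 0.0918, -0.0156]
ee_rot: [-3.141, 0.0, 1.128]
contact_force: [0.4, -0.3, -0.4]
opening: 0.0001
```

{"op": "step_arm", "data": {
  "rows": [0,0,0,-2,0,0,0,0,-4,0,0,0,0,-4,0]
}}

```text
clock: 10.95
ee_pos: [0.3731, 0.0918, -0.0196]
ee_rot: [-3.141, 0.0, 1.128]
contact_force: [0.5, -0.3, 0.9]
opening: -0.0002
```

{"op": "step_arm", "data": {
  "rows": [0,0,0,-2,0,0,0,0,-4,0,0,0,0,-4,0]
}}

```text
clock: 11.32
ee_pos: [0.3731, 0.0918, -0.0236]
ee_rot: [-3.141, 0.0, 1.128]
contact_force: [-1.0, 1.1, -0.7]
opening: 0.0001
```

{"op": "step_arm", "data": {
  "rows": [0,0,0,-2,0,0,0,0,-3,0,0,0,0,-3,0]
}}

```text
clock: 11.7
ee_pos: [0.3731, 0.0918, -0.0265]
ee_rot: [-3.141, 0.0, 1.128]
contact_force: [-0.3, -0.1, -0.2]
opening: -0.0
```

{"op": "step_arm", "data": {
  "rows": [0,0,0,-2,0,0,0,0,-3,0,0,0,0,-3,0]
}}

```text
clock: 12.08
ee_pos: [0.3735, 0.0919, -0.027]
ee_rot: [3.141, 0.0, 1.128]
contact_force: [-30.1, -1.7, 74.2]
opening: -0.0
```

Contact comes at reading z = −0.027, so the true tips are about 27 mm above the reported TCP here. I'll lift and estimate any sideways offset from the pixels already read.

{"op": "step_arm", "data": {
  "rows": [0,0,0,20,0,0,0,0,80,0,0.6,0,0,140,0,0.6,0,0,200,0,0.6,0,0,250,0,0.6,0,0,250,0]
}}

```text
clock: 12.82
ee_pos: [0.3745, 0.0919, 0.224]
ee_rot: [3.136, -0.003, 1.128]
contact_force: [1.0, 0.6, -1.2]
opening: 0.051
```

```bash
python3 - <<'E'
from h import *
for px,tcp in(((318.9,196),(.4836,.1513,.186)),((355.5,224.8),(.3735,.0918,-.003)),((273.3,221.6),(.5832,.2618,.1557))):
    for dz in(.015,.0268): print(dz,(onz('side',[np.array(px)-[1.1,.5]],tcp[2]+dz)[0]-tcp).round(4)*1000)
o=ctrl.get_obs();print(o['joints'],o['ee_pos'],o['contact_force'])
E
```

```text
0.015 [-2.  -2.7 15. ]
0.0268 [-5.   6.  26.8]
0.015 [-2.1 -8.5 15. ]
0.0268 [-3.3 -0.6 26.8]
0.015 [-1.8 -1.7 15. ]
0.0268 [-6.   5.2 26.8]
[ 4.01884346e-02 -2.67637086e-01  1.79343525e+00 -7.03640958e-05
  1.60991088e+00 -1.08782385e+00] [0.37449262 0.09189587 0.2240364 ] [ 0.96721788  0.64299615 -1.23282546]
```

```bash
python3 m2.py 258,177 272,221
```

```text
top [(np.int32(106), array([257.75471698, 174.85849057]), [251, 170, 15, 11])]
side [(np.int32(59), array([268.25423729, 227.28813559]), [263, 223, 11, 10])]
grip [0.59555238 0.26692864 0.14081972] gap 0.002937261762951718 R 0.10729821141458169 yaw -0.3618738298379722 tilt 1.4228199452722787
```

The gripper body had pushed the screen back to a tilt of about 1.42, with swivel yaw about −0.36; this can be set again. Now I'll grip with the height corrected.

{"op": "step_arm", "data": {
  "rows": [0.7,45,35,0,0.03,0.7,90,70,0,0.06,0.7,135,105,0,0.06,0.7,180,140,0,0.06,0.7,225,174,0,0.06,0.7,225,174,0,0.06,0.7,225,174,-60,0.06,0.7,225,174,-100,0.06,0.7,225,174,-124,0.06,0.7,225,174,-124,0.06],
  "squeeze": 30
}}

```text
clock: 14.18
ee_pos: [0.5964, 0.265, 0.0941]
ee_rot: [-3.138, 0.003, 1.188]
contact_force: [-0.0, -0.2, 0.6]
opening: 0.0598
```

{"op": "step_arm", "data": {
  "rows": [0.2,0,0,0,0,0.2,0,0,0,0,0.2,0,0,0,0,0.2,0,0,0,0]
}}

```text
clock: 14.68
ee_pos: [0.5986, 0.2658, 0.0981]
ee_rot: [3.14, -0.001, 1.188]
contact_force: [-3.1, -2.5, 7.0]
opening: 0.0334
```

Gripped: the opening stopped at 33.4 mm. Next I work out the swivel arc.

```bash
python3 - <<'E'
import numpy as np
R=.11;t0=1.42;th0=-.383
def P(th,t): return np.array([R*np.sin(t)*np.cos(th),R*np.sin(t)*np.sin(th),R*np.cos(t)])*1000
p0=P(th0,t0)
for i in range(1,11):
    th=th0+1.036*i/10; print((P(th,t0)-p0).round(1).tolist(),round(th-th0,3))
print('tilt')
for t in np.linspace(1.42,.524,11)[1:]: print(round(t,3),(P(.653,t)-P(.653,t0)).round(1).tolist())
E
```

```text
[3.7, 10.6, 0.0] 0.104
[6.2, 21.6, 0.0] 0.207
[7.6, 32.8, 0.0] 0.311
[7.8, 44.1, 0.0] 0.414
[6.9, 55.3, 0.0] 0.518
[4.8, 66.3, 0.0] 0.622
[1.6, 77.1, 0.0] 0.725
[-2.7, 87.5, 0.0] 0.829
[-8.1, 97.4, 0.0] 0.932
[-14.5, 106.7, 0.0] 1.036
tilt
1.33 [-1.5, -1.2, 9.7]
1.241 [-3.7, -2.8, 19.1]
1.151 [-6.6, -5.0, 28.3]
1.062 [-10.1, -7.7, 37.1]
0.972 [-14.2, -10.9, 45.5]
0.882 [-18.9, -14.5, 53.4]
0.793 [-24.1, -18.5, 60.7]
0.703 [-29.9, -22.9, 67.4]
0.614 [-36.1, -27.6, 73.4]
0.524 [-42.7, -32.6, 78.7]
```

{"op": "step_arm", "data": {
  "rows": [0.2,4,11,0,0.104,0.2,6,22,0,0.207,0.2,8,33,0,0.311,0.2,8,44,0,0.414,0.2,7,55,0,0.518,0.2,5,66,0,0.622,0.2,2,77,0,0.725,0.2,-3,87.5,0,0.829,0.2,-8,97.5,0,0.932,0.2,-14.5,106.5,0,1.036,0.2,-14.5,106.5,0,1.036,0.2,-14.5,106.5,0,1.036],
  "squeeze": 40
}}

```text
clock: 16.18
ee_pos: [0.5825, 0.3721, 0.098]
ee_rot: [-3.14, -0.0, 2.224]
contact_force: [-16.1, -7.9, 12.6]
opening: 0.0332
```

{"op": "step_arm", "data": {
  "rows": [0.2,-1.5,-1,10,0,0.2,-3.5,-3,19,0,0.2,-6.5,-5,28,0,0.2,-10,-8,37,0,0.2,-14,-11,45.5,0,0.2,-19,-14.5,53.5,0,0.2,-24,-18.5,60.5,0,0.2,-30,-23,67.5,0,0.2,-36,-27.5,73.5,0,0.2,-42.5,-32.5,78.5,0,0.2,-42.5,-32.5,78.5,0,0.2,-42.5,-32.5,78.5,0]
}}

```text
clock: 17.68
ee_pos: [0.5417, 0.3401, 0.176]
ee_rot: [3.14, 0.0, 2.224]
contact_force: [2.1, 3.9, 6.4]
opening: 0.0333
```

```bash
cat > m3.py <<'E'
# pointer & index: both as pixels in top (and side)
from h import *
import sys
C=np.array([.4963,.3045])
n=sys.argv[1] if len(sys.argv)>1 else 'top'
im=snap(n,f'p_{n}.png');g=im.max(2).astype(int);h=cv2.cvtColor(im,cv2.COLOR_RGB2HSV)
ring=lambda z,r0,r1:np.array([C.tolist()+[z]]).repeat(1,0)
vv,uu=np.mgrid[0:400,0:640];uv=np.c_[uu.ravel(),vv.ravel()]
ok=np.hypot(*(uv-proj(n,[[*C,.016]])[0]).T)<45
uv=uv[ok];px=h[uv[:,1],uv[:,0]]
def rep(nm,sel,z,r0,r1):
    P=onz(n,uv[sel],z)[:,:2];d=np.hypot(*(P-C).T);k=(d>r0)&(d<r1);P=P[k]
    if len(P)<4: print(nm,'few',len(P));return
    q=P.mean(0);print(nm,len(P),q.round(4),'d',d[k].min().round(3),d[k].max().round(3),'yaw',round(float(np.arctan2(*(C-q)[::-1])),3))
rep('idx',(px[:,0]>22)&(px[:,0]<36)&(px[:,1]>110)&(px[:,2]>90),.016,.06,.11)
rep('ptr',(px[:,1]<60)&(px[:,2]>150),.018,.03,.075)
E
python3 m3.py top; python3 m3.py side; python3 m2.py 250,190 270,225
```

```text
idx 19 [0.4271 0.2472] d 0.075 0.101 yaw 0.692
ptr 641 [0.4798 0.3211] d 0.03 0.075 yaw -0.789
idx 25 [0.4258 0.2514] d 0.075 0.102 yaw 0.646
ptr 14 [0.4508 0.2724] d 0.042 0.069 yaw 0.614
top []Traceback (most recent call last):
  File "m2.py", line 10, in <module>
    a=org('top',eval(sys.argv[1]));b=org('side',eval(sys.argv[2]))
  File "m2.py", line 9, in org
    r=sorted(r,key=lambda a:-a[0]);print(n,r);return r[0][1]
                                                     ~^^^
IndexError: list index out of range
```

{"op": "step_arm", "data": {
  "rows": [0.6,0,0,0,0,0.6,0,0,0,0,0.6,0,0,30,0,0.6,0,0,80,0,0.6,0,-60,80,-0.15,0.6,0,-120,80,-0.3,0.6,0,-180,80,-0.45,0.6,0,-240,80,-0.6,0.6,0,-300,80,-0.6,0.6,0,-340,80,-0.6,0.6,0,-340,80,-0.6]
}}

```text
clock: 19.2
ee_pos: [0.541, -0.0027, 0.2548]
ee_rot: [-3.141, 0.001, 1.62]
contact_force: [0.7, 1.0, 0.4]
opening: 0.051
```

```bash
python3 m3.py top; python3 m3.py side; python3 m2.py 240,200 270,220; python3 -c "
from h import *
a=cv2.imread('pics/p_top.png');b=cv2.imread('pics/p_side.png')
A=cv2.resize(a[150:280,190:320],(400,400),interpolation=2);B=cv2.resize(b[180:310,230:360],(400,400),interpolation=2)
cv2.imwrite('pics/k.png',np.hstack([A,B]))"
```

```text
idx 52 [0.4293 0.2528] d 0.069 0.101 yaw 0.657
ptr 66 [0.5055 0.2942] d 0.032 0.074 yaw 2.299
idx 26 [0.4261 0.2516] d 0.076 0.102 yaw 0.646
ptr 15 [0.4513 0.273 ] d 0.042 0.069 yaw 0.611
top [(np.int32(127), array([220.5511811 , 189.50393701]), [214, 183, 15, 14])]
side [(np.int32(69), array([269.88405797, 239.98550725]), [266, 235, 9, 11])]
grip [0.54706939 0.34439019 0.21682205] gap 0.0016843879198855099 R 0.1122499292296168 yaw 0.6659686451576089 tilt 0.6128459861610652
```

View pics/k.png

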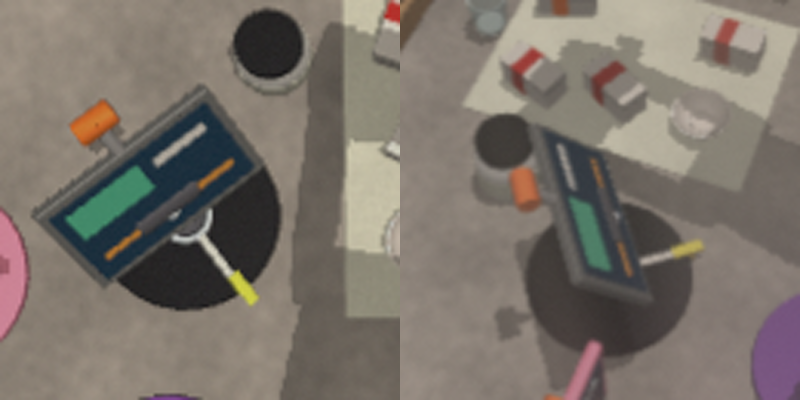

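Top crop: the white pointer (205,237)→(232,273) runs straight into the yellow tab (232,273)→(252,300). The screen leans back with its grip at (95,122). Now I'll refine the stand centre, pointer angle and tilt, removing the side-camera bias using the yellow tab.

```bash
cat > m4.py <<'E'
from h import *
import sys
def cent(n,lo,hi,c,rad,mn=8):
    im=snap(n,f'm4{n}.png');h=cv2.cvtColor(im,cv2.COLOR_RGB2HSV);m=cv2.inRange(h,lo,hi)
    k=np.zeros_like(m);cv2.circle(k,c,rad,255,-1);m&=k
    N,l,st,cc=cv2.connectedComponentsWithStats(m);i=1+np.argmax(st[1:,4]);return cc[i]
Y=((22,110,90),(36,255,255));O=((4,140,90),(18,255,255))
gt,gs=[eval(a) for a in sys.argv[1:3]]
yt,ys=cent('top',*Y,(268,243),14),cent('side',*Y,(322,260),14)
g1,g2=cent('top',*O,gt,24),cent('side',*O,gs,24)
yp=onz('top',[yt],.016)[0];b=ys-proj('side',[yp])[0];print('side bias px',b.round(2))
o1,v1=ray('top',[g1]);o2,v2=ray('side',[g2-b])
t=np.linalg.lstsq(np.c_[v1[0],-v2[0]],o2-o1,rcond=None)[0];p,q=o1+v1[0]*t[0],o2+v2[0]*t[1];g=(p+q)/2
im=cv2.imread('pics/m4top.png')[:,:,::-1]
C=np.array([.4963,.3045])
# circle fit of base edge, radial scan at z=.014
gr=cv2.cvtColor(im,cv2.COLOR_RGB2GRAY).astype(np.float32);pts=[]
for a in np.linspace(-np.pi,np.pi,180):
    rr=np.linspace(.075,.097,45);w=np.c_[C[0]+rr*np.cos(a),C[1]+rr*np.sin(a),0*rr+.014]
    uv=proj('top',w).astype(np.float32);v=cv2.remap(gr,uv[:,0].reshape(-1,1),uv[:,1].reshape(-1,1),cv2.INTER_LINEAR).ravel()
    if v[:8].max()<48 and v[-8:].min()>65: pts.append(w[np.argmax(v>(v[:8].mean()+v[-8:].mean())/2),:2])
P=np.array(pts);f=least_squares(lambda p:np.hypot(*(P-p).T)-.085,C,loss='soft_l1',f_scale=.001);C=f.x
print('C',C.round(4),len(P),'res',np.abs(f.fun).mean().round(5))
d=g[:2]-C;r=np.hypot(*d);print('grip',g.round(4),'gap',np.linalg.norm(p-q).round(4),'R',np.hypot(r,g[2]-.125).round(4),'yaw',np.arctan2(d[1],d[0]).round(3),'tilt',np.arctan2(r,g[2]-.125).round(3))
# angular profile: yellow and white by radius
h=cv2.cvtColor(im,cv2.COLOR_RGB2HSV);yw=np.arctan2(*(C-yp[:2])[::-1]);print('idx yaw',yw.round(3),'d',np.hypot(*(C-yp[:2])).round(4))
A=np.linspace(yw-.5,yw+.5,201)
for rr,z in((.045,.018),(.052,.018),(.058,.018),(.064,.018),(.074,.016),(.08,.016),(.086,.016),(.092,.016)):
    w=np.c_[C[0]-rr*np.cos(A),C[1]-rr*np.sin(A),0*A+z];uv=proj('top',w).astype(np.float32)
    S=cv2.remap(gr,uv[:,0].reshape(-1,1),uv[:,1].reshape(-1,1),cv2.INTER_LINEAR).ravel()
    if rr>.07: S=cv2.remap((h[...,1]*(h[...,0]>20)*(h[...,0]<38)).astype(np.float32),uv[:,0].reshape(-1,1),uv[:,1].reshape(-1,1),cv2.INTER_LINEAR).ravel()
    S=np.clip(S-(S.max()+np.median(S))/2,0,None);k=np.abs(A-A[S.argmax()])<.2;print(rr,((A*S)[k].sum()/S[k].sum()).round(3))
E
python3 m4.py '(220,189)' '(270,240)'
```

```text
side bias px [0.94 0.02]
C [0.4944 0.3043] 92 res 0.00102
grip [0.5481 0.3452 0.2171] gap 0.0007 R 0.1142 yaw 0.65 tilt 0.633
idx yaw 0.669 d 0.083
0.045 0.639
0.052 0.635
0.058 0.641
0.064 0.637
0.074 0.665
0.08 0.66
0.086 0.669
0.092 0.669
```

```bash
cat > m5.py <<'E'
from h import *
def tri(a,b):
    o1,v1=ray('top',[a]);o2,v2=ray('side',[np.array(b)-[.94,.0]])
    t=np.linalg.lstsq(np.c_[v1[0],-v2[0]],o2-o1,rcond=None)[0];p,q=o1+v1[0]*t[0],o2+v2[0]*t[1];return (p+q)/2,np.linalg.norm(p-q)
T=lambda x,y:(x/3.077+190-.3,y/3.077+150-.3);S=lambda x,y:((x-400)/3.077+230-.3,y/3.077+180-.3)
for tt,ts,bt,bs in(((205,88),(533,124),(263,165),(588,135)),((33,213),(575,285),(107,286),(650,298))):
    p,e=tri(T(*tt),S(*ts));q,f=tri(T(*bt),S(*bs));d=p-q
    print(p.round(3),q.round(3),e.round(4),f.round(4),'len',np.linalg.norm(d).round(4),'tilt',np.arctan2(np.hypot(*d[:2]),d[2]).round(3))
E
python3 m5.py
```

```text
[0.579 0.265 0.184] [0.533 0.226 0.132] 0.0012 0.0172 len 0.0798 tilt 0.856
[0.481 0.4   0.179] [0.428 0.357 0.106] 0.0025 0.0011 len 0.1003 tilt 0.753
```

The corner check gives about 0.64, and the grip gives 0.63–0.65. So the tilt is about 0.11 too large and the pointer about 0.03 rad short. I'll re-grip and correct.

{"op": "step_arm", "data": {
  "rows": [0.6,0,60,0,0.15,0.6,0,120,0,0.3,0.6,0,180,0,0.45,0.6,0,240,0,0.604,0.6,0,300,0,0.604,0.6,0.7,343,0,0.604,0.6,0.7,343,0,0.604,0.6,0.7,343,-40,0.604,0.6,0.7,343,-79,0.604,0.6,0.7,343,-79,0.604]
}}

```text
clock: 20.85
ee_pos: [0.5407, 0.3419, 0.1736]
ee_rot: [-3.137, -0.001, 2.228]
contact_force: [-0.2, -0.5, 1.3]
opening: 0.0514
```

{"op": "step_arm", "data": {
  "rows": [0.2,0,0,0,0,0.2,0,0,0,0,0.2,0,0,0,0,0.2,-3,-2,2.5,0.01,0.2,-6.5,-3.5,5,0.02,0.2,-9.5,-5,7,0.03,0.2,-9.5,-5,7,0.03,0.2,-9.5,-5,7,0.03]
}}

```text
clock: 21.85
ee_pos: [0.5333, 0.3377, 0.1843]
ee_rot: [3.139, 0.001, 2.258]
contact_force: [3.9, -3.1, 1.0]
opening: 0.0327
```

{"op": "step_arm", "data": {
  "rows": [0.6,0,0,0,0,0.6,0,0,0,0,0.6,0,0,30,0,0.6,0,0,80,0,0.6,0,-60,80,-0.15,0.6,0,-120,80,-0.3,0.6,0,-180,80,-0.45,0.6,0,-240,80,-0.6,0.6,0,-300,80,-0.6,0.6,0,-340,80,-0.6,0.6,0,-340,80,-0.6]
}}

```text
clock: 23.22
ee_pos: [0.5323, -0.0044, 0.2633]
ee_rot: [3.141, 0.0, 1.655]
contact_force: [0.7, 0.2, -0.0]
opening: 0.051
```

```bash
python3 m4.py '(223,192)' '(272,240)'; python3 -c "
from h import *
a=cv2.imread('pics/m4top.png');b=cv2.imread('pics/m4side.png')
A=cv2.resize(a[170:250,190:290],(400,320),interpolation=2);B=cv2.resize(b[200:280,250:350],(400,320),interpolation=2)
cv2.imwrite('pics/k2.png',np.hstack([A,B]))"
```

```text
side bias px [ 1.06 -0.03]
C [0.4944 0.3042] 93 res 0.00107
grip [0.5391 0.3428 0.2223] gap 0.0006 R 0.1138 yaw 0.711 tilt 0.545
idx yaw 0.665 d 0.0829
0.045 0.697
0.052 0.696
0.058 0.69
0.064 0.693
0.074 0.664
0.08 0.66
0.086 0.669
0.092 0.669
```

Tilt is now about 0.55, but the pointer overshot by 0.028 rad. One fine correction.

{"op": "step_arm", "data": {
  "rows": [0.6,0,60,0,0.15,0.6,0,120,0,0.3,0.6,0,180,0,0.45,0.6,0,240,0,0.6,0.6,0,300,0,0.6,0.6,0.5,342,0,0.6,0.6,0.5,342,0,0.6,0.6,0.5,342,-40,0.6,0.6,0.5,342,-79,0.6,0.6,0.5,342,-79,0.6,0.6,0.5,342,-79,0.6]
}}

```text
clock: 24.8
ee_pos: [0.5332, 0.3401, 0.186]
ee_rot: [3.14, 0.001, 2.258]
contact_force: [0.3, -0.2, 0.6]
opening: 0.051
```

{"op": "step_arm", "data": {
  "rows": [0.2,0,0,0,0,0.2,0,0,0,0,0.2,0,0,0,0,0.2,-0.5,-1,0.5,-0.012,0.2,-0.5,-2.5,1,-0.024,0.2,-0.5,-2.5,1,-0.024,0.2,-0.5,-2.5,1,-0.024]
}}

```text
clock: 25.68
ee_pos: [0.5337, 0.3379, 0.1873]
ee_rot: [3.137, 0.001, 2.234]
contact_force: [5.3, 2.9, 5.4]
opening: 0.0332
```

{"op": "step_arm", "data": {
  "rows": [0.6,0,0,0,0,0.6,0,0,0,0,0.6,0,0,30,0,0.6,0,0,80,0,0.6,0,-60,80,-0.15,0.6,0,-120,80,-0.3,0.6,0,-180,80,-0.45,0.6,0,-240,80,-0.6,0.6,0,-300,80,-0.6,0.6,0,-340,80,-0.6,0.6,0,-340,80,-0.6]
}}

```text
clock: 27.05
ee_pos: [0.5322, -0.0051, 0.2652]
ee_rot: [-3.141, 0.0, 1.631]
contact_force: [0.3, 0.1, -0.0]
opening: 0.0513
```

```bash
python3 m4.py '(223,192)' '(272,240)'
```

```text
side bias px [1.06 0.01]
C [0.4944 0.3043] 93 res 0.00114
grip [0.5383 0.3414 0.2232] gap 0.0007 R 0.1138 yaw 0.702 tilt 0.53
idx yaw 0.667 d 0.083
0.045 0.694
0.052 0.692
0.058 0.69
0.064 0.694
0.074 0.664
0.08 0.66
0.086 0.669
0.092 0.67
```

{"op": "step_arm", "data": {
  "rows": [0.6,0,60,0,0.15,0.6,0,120,0,0.3,0.6,0,180,0,0.45,0.6,0,240,0,0.6,0.6,0,300,0,0.6,0.6,1,342,0,0.6,0.6,1,342,0,0.6,0.6,1,342,-40,0.6,0.6,1,342,-78,0.6,0.6,1,342,-78,0.6,0.6,1,342,-78,0.6]
}}

```text
clock: 28.62
ee_pos: [0.5337, 0.3396, 0.189]
ee_rot: [3.14, 0.001, 2.234]
contact_force: [0.4, -0.4, 2.2]
opening: 0.0516
```

{"op": "step_arm", "data": {
  "rows": [0.2,0,0,0,0,0.2,0,0,0,0,0.2,0,0,0,0,0.2,1,-1,0,-0.015,0.2,1.8,-2.2,0,-0.032,0.2,1.8,-2.2,0,-0.032,0.2,1.8,-2.2,0,-0.032]
}}

```text
clock: 29.5
ee_pos: [0.5359, 0.3377, 0.1893]
ee_rot: [3.138, 0.0, 2.202]
contact_force: [0.5, 2.6, 6.5]
opening: 0.0331
```

{"op": "step_arm", "data": {
  "rows": [0.6,0,0,0,0,0.6,0,0,0,0,0.6,0,0,30,0,0.6,0,0,80,0,0.6,0,-60,80,-0.15,0.6,0,-120,80,-0.3,0.6,0,-180,80,-0.45,0.6,0,-240,80,-0.6,0.6,0,-300,80,-0.6,0.6,0,-340,80,-0.6,0.6,0,-340,80,-0.6]
}}

```text
clock: 30.88
ee_pos: [0.5351, -0.0054, 0.2672]
ee_rot: [-3.142, 0.0, 1.598]
contact_force: [-0.4, 0.1, 1.0]
opening: 0.0513
```

```bash
python3 m4.py '(223,192)' '(272,240)'; python3 - <<'E'
from h import *
im=cv2.imread('pics/m4top.png')[:,:,::-1].copy()
for c in cases(im): print(c)
E
```

```text
side bias px [ 1.15 -0.  ]
C [0.4944 0.3042] 92 res 0.00098
grip [0.5391 0.3404 0.2233] gap 0.0008 R 0.1139 yaw 0.681 tilt 0.53
idx yaw 0.667 d 0.0826
0.045 0.66
0.052 0.665
0.058 0.66
0.064 0.666
0.074 0.664
0.08 0.662
0.086 0.669
0.092 0.669
{'n': 210, 'band': 70, 'px': [321.6, 153.9], 'xy': (674.0, 103.3), 'size': (38.0, 49.4), 'yaw': 2.854}
{'n': 319, 'band': 60, 'px': [366.0, 228.2], 'xy': (467.0, -16.9), 'size': (35.6, 68.6), 'yaw': 3.116}
```

Pointer 0.663 against mark 0.667, tilt about 0.53: good. Now the cases, nearest first: D at (467,−17).

{"op": "step_arm", "data": {
  "rows": [0.65,-34,-6,-40,-0.02,0.65,-68,-11,-100,-0.03,0.65,-68,-11,-160,-0.03,0.65,-68,-11,-210,-0.03,0.65,-68,-11,-250,-0.03,0.65,-68,-11,-270,-0.03,0.65,-68,-11,-277,-0.03,0.65,-68,-11,-281,-0.03,0.65,-68,-11,-281,-0.03]
}}

```text
clock: 32.2
ee_pos: [0.4676, -0.0137, -0.0134]
ee_rot: [3.141, 0.0, 1.572]
contact_force: [0.9, 0.8, -0.5]
opening: 0.0557
```

{"op": "step_arm", "data": {
  "rows": [0.65,0,-3,-3,0,0.65,0,-3,-6,0,0.65,0,-3,-6,0,0.1,0,-3,-6,0,0.1,0,-3,-6,0,0.1,0,-3,-6,0,0.1,0,-3,-6,0,0.1,0,-3,-6,0],
  "squeeze": 50
}}

```text
clock: 33.2
ee_pos: [0.4674, -0.0169, -0.0197]
ee_rot: [3.141, 0.0, 1.572]
contact_force: [-0.9, -0.2, 5.3]
opening: 0.0353
```

{"op": "step_arm", "data": {
  "rows": [0.1,0,0,50,0,0.1,0,0,100,0,0.1,3,-40,130,0,0.1,6,-95,130,0,0.1,9,-150,130,0,0.1,12,-205,130,0,0.1,15,-260,130,0,0.1,18,-310,130,0,0.1,18,-328,130,0,0.1,18,-328,130,0,0.1,18,-328,130,0]
}}

```text
clock: 34.58
ee_pos: [0.4852, -0.3437, 0.11]
ee_rot: [-3.141, -0.0, 1.573]
contact_force: [-0.3, 1.0, -0.2]
opening: 0.0354
```

```bash
python3 - <<'E'
from h import *
im=snap('top','t4.png');s=snap('side','s9.png')
for c in cases(im): print(c)
print(ctrl.get_obs()['opening'])
a=cv2.resize(im[60:260,390:530],(420,600),interpolation=2);b=cv2.resize(s[80:200,230:400],(380,268),interpolation=2)
cv2.imwrite('pics/d.png',np.hstack([a,np.vstack([b,np.zeros((332,380,3),np.uint8)])])[:,:,::-1])
E
```

```text
{'n': 301, 'band': 69, 'px': [365.4, 152.7], 'xy': (676.6, -19.4), 'size': (71.1, 37.7), 'yaw': 0.307}
{'n': 313, 'band': 70, 'px': [320.5, 157.4], 'xy': (664.8, 106.1), 'size': (40.8, 67.6), 'yaw': 2.802}
{'n': 317, 'band': 69, 'px': [334.7, 184.4], 'xy': (587.7, 67.7), 'size': (39.7, 67.8), 'yaw': 2.657}
0.035300650733760715
```

View pics/d.png

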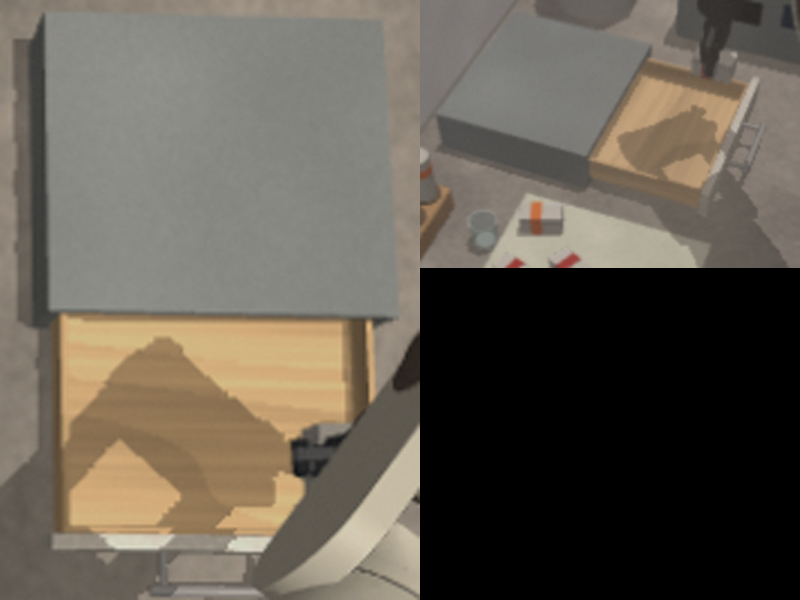

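The case is held above the drawer's right half, at crop (325,435). The drawer interior spans crop (65–348, 318–530). The third case has been knocked to (588,68). I'll convert the drawer edges.

```bash
python3 - <<'E'
from h import *
F=lambda x,y:(390+x/3-.3,60+y/3-.3)
for nm,p,z in(('front wall in L',F(65,530),.022),('front R',F(260,533),.022),('left inner top',F(62,420),.058),('right floor',F(343,370),.022),('right top inner',F(362,370),.058),('roof L',F(50,313),.08),('roof R',F(395,318),.08),('case far end',F(325,435),.165),('case far end',F(325,425),.165),('handle',F(205,590),.044)):
    print(nm,onz('top',[p],z)[0].round(4))
E
```

```text
front wall in L [ 0.442  -0.1429  0.022 ]
front R [ 0.4364 -0.325   0.022 ]
left inner top [ 0.5397 -0.1365  0.058 ]
right floor [ 0.589 -0.414  0.022]
right top inner [ 0.5826 -0.416   0.058 ]
roof L [ 0.634  -0.1249  0.08  ]
roof R [ 0.6263 -0.4401  0.08  ]
case far end [ 0.5097 -0.3323  0.165 ]
case far end [ 0.5181 -0.3328  0.165 ]
handle [ 0.3846 -0.2636  0.044 ]
```

{"op": "step_arm", "data": {
  "rows": [0.1,0,0,-40,0,0.1,0,0,-75,0,0.1,0,0,-95,0,0.1,0,0,-101,0,0.1,0,0,-103,0,0.1,0,0,-105,0,0.1,0,0,-105,0]
}}

```text
clock: 35.55
ee_pos: [0.4854, -0.345, 0.0056]
ee_rot: [3.141, 0.001, 1.572]
contact_force: [-0.0, -0.1, -0.7]
opening: 0.0353
```

{"op": "step_arm", "data": {
  "rows": [0.1,0,0,-2,0,0.1,0,0,-3,0,0.1,0,0,-3,0,0.6,0,0,-3,0,0.6,0,0,-3,0,0.6,0,0,30,0,0.6,0,0,90,0,0.6,10,30,130,-0.1,0.6,25,85,130,-0.2,0.6,40,140,130,-0.3,0.6,50,195,130,-0.4,0.6,60,250,130,-0.5]
}}

```text
clock: 37.05
ee_pos: [0.5453, -0.0931, 0.1351]
ee_rot: [3.141, 0.0, 1.069]
contact_force: [1.0, -0.4, 0.1]
opening: 0.0513
```

{"op": "step_arm", "data": {
  "rows": [0.65,15,55,0,0.02,0.65,30,110,0,0.02,0.65,42,162,0,0.02,0.65,42,162,0,0.02,0.65,42,162,-50,0.02,0.65,42,162,-100,0.02,0.65,42,162,-135,0.02,0.65,42,162,-148,0.02,0.65,42,162,-152,0.02,0.65,42,162,-152,0.02]
}}

```text
clock: 38.3
ee_pos: [0.5879, 0.0669, -0.0158]
ee_rot: [3.14, -0.001, 1.092]
contact_force: [0.7, 0.9, 0.0]
opening: 0.0555
```

{"op": "step_arm", "data": {
  "rows": [0.65,0,0,-2,0,0.1,0,0,-2,0,0.1,0,0,-2,0,0.1,0,0,-2,0,0.1,0,0,-2,0,0.1,0,0,-2,0]
}}

```text
clock: 39.05
ee_pos: [0.5876, 0.0671, -0.0182]
ee_rot: [3.141, -0.0, 1.092]
contact_force: [-0.6, -1.1, 5.9]
opening: 0.0359
```

{"op": "step_arm", "data": {
  "rows": [0.1,0,0,50,0,0.1,0,0,100,0,0.1,-2,-40,130,0.08,0.1,-4,-95,130,0.16,0.1,-6,-150,130,0.24,0.1,-8,-205,130,0.32,0.1,-10,-260,130,0.4,0.1,-12,-310,130,0.48,0.1,-14,-365,130,0.48,0.1,-15,-412,130,0.48,0.1,-15,-412,130,0.48,0.1,-15,-412,130,0.48]
}}

```text
clock: 40.55
ee_pos: [0.5721, -0.3446, 0.1108]
ee_rot: [-3.141, -0.0, 1.572]
contact_force: [0.6, -0.0, -0.1]
opening: 0.0356
```

{"op": "step_arm", "data": {
  "rows": [0.1,0,0,-40,0,0.1,0,0,-75,0,0.1,0,0,-95,0,0.1,0,0,-101,0,0.1,0,0,-105,0,0.1,0,0,-105,0]
}}

```text
clock: 41.3
ee_pos: [0.5726, -0.345, 0.0069]
ee_rot: [3.141, 0.001, 1.572]
contact_force: [-0.4, 0.8, -1.7]
opening: 0.0356
```

{"op": "step_arm", "data": {
  "rows": [0.1,0,0,-2,0,0.1,0,0,-3,0,0.1,0,0,-3,0,0.6,0,0,-3,0,0.6,0,0,-3,0,0.6,0,0,30,0,0.6,0,0,90,0,0.6,10,30,130,0,0.6,25,85,130,0,0.6,40,140,130,0,0.6,50,195,130,0,0.6,60,200,130,0]
}}

```text
clock: 42.8
ee_pos: [0.6326, -0.1414, 0.1364]
ee_rot: [3.141, -0.0, 1.575]
contact_force: [0.3, -0.4, 0.3]
opening: 0.0511
```

```bash
python3 - <<'E'
from h import *
im=snap('top','t5.png')
for c in cases(im): print(c)
for c in cases(im,roi=(160,242,405,520)): print('drawer',c)
E
```

```text
{'n': 309, 'band': 70, 'px': [320.6, 157.5], 'xy': (664.8, 106.1), 'size': (38.9, 67.6), 'yaw': 2.801}
drawer {'n': 704, 'band': 0, 'px': [445.9, 174.1], 'xy': (607.7, -237.5), 'size': (129.6, 57.5), 'yaw': 1.513}
drawer {'n': 1378, 'band': 40, 'px': [498.6, 212.7], 'xy': (528.6, -370.3), 'size': (131.2, 207.7), 'yaw': 3.125}
```

{"op": "step_arm", "data": {
  "rows": [0.65,15,40,0,0.11,0.65,30,80,0,0.22,0.65,44,122,0,0.33,0.65,44,122,0,0.33,0.65,44,122,-50,0.33,0.65,44,122,-100,0.33,0.65,44,122,-135,0.33,0.65,44,122,-148,0.33,0.65,44,122,-153,0.33,0.65,44,122,-153,0.33]
}}

```text
clock: 44.1
ee_pos: [0.6768, -0.0234, -0.0158]
ee_rot: [3.14, 0.001, 1.902]
contact_force: [1.0, -0.6, 0.1]
opening: 0.0558
```

{"op": "step_arm", "data": {
  "rows": [0.65,0,0,-2,0,0.1,0,0,-2,0,0.1,0,0,-2,0,0.1,0,0,-2,0,0.1,0,0,-2,0,0.1,0,0,-2,0]
}}

```text
clock: 44.85
ee_pos: [0.6766, -0.0229, -0.0182]
ee_rot: [3.141, 0.001, 1.902]
contact_force: [-1.2, 0.1, 6.7]
opening: 0.0355
```

{"op": "step_arm", "data": {
  "rows": [0.1,0,0,50,0,0.1,0,0,100,0,0.1,-25,-40,130,-0.1,0.1,-50,-90,130,-0.2,0.1,-75,-140,130,-0.33,0.1,-103,-187,130,-0.33,0.1,-103,-187,130,-0.33,0.1,-103,-187,130,-0.33,0.1,-103,-187,90,-0.33,0.1,-103,-187,50,-0.33,0.1,-103,-187,32,-0.33,0.1,-103,-187,26,-0.33]
}}

```text
clock: 46.35
ee_pos: [0.5735, -0.2092, 0.0067]
ee_rot: [-3.141, -0.0, 1.573]
contact_force: [0.5, -0.2, -0.8]
opening: 0.0358
```

{"op": "step_arm", "data": {
  "rows": [0.1,0,0,-1,0,0.1,0,0,-3,0,0.1,0,0,-3,0,0.6,0,0,-3,0,0.6,0,0,-3,0,0.6,0,0,30,0,0.6,0,0,90,0,0.6,10,30,130,-0.1,0.6,30,90,130,-0.2,0.6,50,150,130,-0.3,0.6,70,210,130,-0.34,0.6,91,250,130,-0.34]
}}

```text
clock: 47.85
ee_pos: [0.6646, 0.0427, 0.1374]
ee_rot: [3.141, -0.0, 1.232]
contact_force: [0.8, -0.9, -0.6]
opening: 0.0514
```

{"op": "step_arm", "data": {
  "rows": [0.65,0,40,0,0,0.65,0,65,0,0,0.65,0,65,-50,0,0.65,0,65,-100,0,0.65,0,65,-135,0,0.65,0,65,-148,0,0.65,0,65,-154,0,0.65,0,65,-154,0]
}}

```text
clock: 48.85
ee_pos: [0.6648, 0.1051, -0.0159]
ee_rot: [3.14, -0.0, 1.232]
contact_force: [0.2, 0.2, 0.5]
opening: 0.0555
```

{"op": "step_arm", "data": {
  "rows": [0.65,0,0,-2,0,0.1,0,0,-2,0,0.1,0,0,-2,0,0.1,0,0,-2,0,0.1,0,0,-2,0,0.1,0,0,-2,0]
}}

```text
clock: 49.6
ee_pos: [0.6646, 0.1051, -0.0182]
ee_rot: [3.141, -0.0, 1.232]
contact_force: [-1.3, -1.1, 6.8]
opening: 0.0352
```

{"op": "step_arm", "data": {
  "rows": [0.1,0,0,50,0,0.1,0,0,100,0,0.1,-25,-40,130,0.1,0.1,-50,-90,130,0.2,0.1,-80,-140,130,0.34,0.1,-110,-190,130,0.34,0.1,-140,-240,130,0.34,0.1,-165,-290,130,0.34,0.1,-179,-315,130,0.34,0.1,-179,-315,130,0.34,0.1,-179,-315,130,0.34]
}}

```text
clock: 50.98
ee_pos: [0.4854, -0.2096, 0.1112]
ee_rot: [3.141, -0.0, 1.572]
contact_force: [0.9, 0.2, -0.3]
opening: 0.0352
```

{"op": "step_arm", "data": {
  "rows": [0.1,0,0,-40,0,0.1,0,0,-75,0,0.1,0,0,-95,0,0.1,0,0,-102,0,0.1,0,0,-105,0,0.1,0,0,-106,0,0.1,0,0,-106,0]
}}

```text
clock: 51.85
ee_pos: [0.4855, -0.21, 0.0057]
ee_rot: [3.141, 0.001, 1.572]
contact_force: [-0.2, -0.3, 0.7]
opening: 0.0351
```

{"op": "step_arm", "data": {
  "rows": [0.1,0,0,-2,0,0.1,0,0,-2.5,0,0.6,0,0,-2.5,0,0.6,0,0,-2.5,0,0.6,0,0,30,0,0.6,0,0,90,0,0,-30,-10,130,0,0,-80,-30,130,0,0,-130,-60,130,0,0,-155,-62,130,0,0,-155,-62,130,0,0,-155,-62,130,0]
}}

```text
clock: 53.35
ee_pos: [0.3306, -0.2719, 0.1352]
ee_rot: [3.141, 0.0, 1.572]
contact_force: [0.6, -0.0, 0.5]
opening: -0.0
```

```bash
python3 - <<'E'
from h import *
im=snap('top','t6.png');s=snap('side','s10.png')
print(cases(im))
a=cv2.resize(im[150:270,290:530],(800,400),interpolation=2);b=cv2.resize(s[100:180,280:400],(300,200),interpolation=2)
A=np.zeros((600,800,3),np.uint8);A[:400]=a;A[400:,:300]=b
b=cv2.resize(s[160:280,240:360],(200,200));A[400:,300:500]=b
cv2.imwrite('pics/e.png',A[:,:,::-1])
E
python3 m4.py '(223,192)' '(272,240)' | head -8
```

```text
[]
side bias px [ 1.26 -0.2 ]
C [0.4944 0.3042] 91 res 0.001
grip [0.5393 0.3405 0.2235] gap 0.0012 R 0.1142 yaw 0.68 tilt 0.531
idx yaw 0.665 d 0.0826
0.045 0.66
0.052 0.664
0.058 0.66
0.064 0.665
```

View pics/e.png

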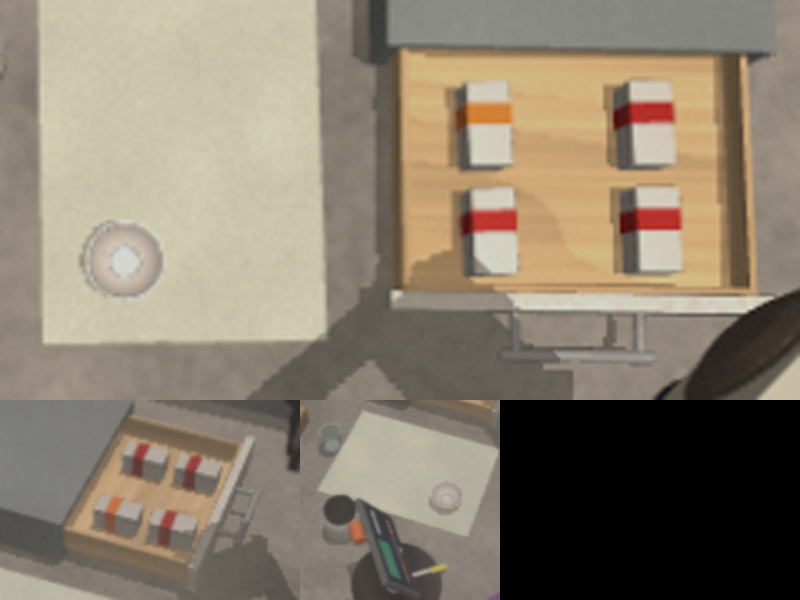

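All four cases stand upright in the drawer, the mat holds only the dish, and the display still reads tilt 0.53 with the pointer aligned. The handle bar at crop (577,355) is at x ≈ 0.385. I'll push it gently.

{"op": "step_arm", "data": {
  "rows": [0,0,-6,-50,0,0,0,-6,-100,0,0,0,-6,-133,0,0,0,-6,-133,0,0,8,-6,-133,0,0,16,-6,-133,0,0,22,-6,-133,0,0,27,-6,-133,0,0,32,-6,-133,0,0,37,-6,-133,0,0,42,-6,-133,0,0,47,-6,-133,0]
}}

```text
clock: 55.15
ee_pos: [0.3775, -0.278, 0.0021]
ee_rot: [-3.141, 0.0, 1.572]
contact_force: [-1.3, -0.2, 0.2]
opening: 0.0
```

{"op": "step_arm", "data": {
  "rows": [0,6,0,0,0,0,12,0,0,0,0,18,0,0,0,0,24,0,0,0,0,30,0,0,0,0,36,0,0,0,0,42,0,0,0,0,48,0,0,0,0,54,0,0,0,0,60,-1,0,0,0,66,-1,0,0,0,72,-1,0,0]
}}

```text
clock: 56.65
ee_pos: [0.4496, -0.2789, 0.002]
ee_rot: [-3.142, 0.0, 1.572]
contact_force: [-2.1, -1.7, -0.5]
opening: -0.0001
```

{"op": "step_arm", "data": {
  "rows": [0,6,0,0,0,0,12,0,0,0,0,18,0,0,0,0,24,0,0,0,0,30,0,0,0,0,36,0,0,0,0,42,0,0,0,0,48,-1,0,0,0,54,-1,0,0,0,60,-1,0,0,0,66,-1,0,0,0,70,-1,0,0]
}}

```text
clock: 58.15
ee_pos: [0.5196, -0.2799, 0.002]
ee_rot: [3.142, 0.0, 1.572]
contact_force: [-1.1, -0.6, -0.6]
opening: 0.0001
```

```bash
python3 - <<'E'
from h import *
im=cv2.imread('pics/t6.png')[:,:,::-1]
def front(im,c=415):
    g=im[:,c].astype(int);return [r for r in range(140,262) if g[r].min()>165 and g[r].max()-g[r].min()<25]
im2=snap('top','t7.png')
for c in(415,425,440):
    a,b=front(im,c),front(im2,c);print(c,a,b)
    for l in(a,b):
        if l:print(onz('top',[(c,np.mean(l))],.058)[0].round(4))
print(ctrl.get_obs()['ee_pos'],ctrl.get_obs()['contact_force'])
E
```

```text
415 [] []
425 [] []
440 [175, 177, 178, 179, 188, 189, 190, 191, 192, 193, 194, 195, 196, 197, 198, 207, 208, 209, 210, 211, 221, 222, 223, 224, 225, 226, 227, 228, 229, 230, 231] [170]
[ 0.5234 -0.2169  0.058 ]
[ 0.6211 -0.2219  0.058 ]
[ 0.51993101 -0.27990728  0.00211104] [-0.09857427 -0.58492104  0.29953628]
```

{"op": "step_arm", "data": {
  "rows": [0,4,0,0,0,0,8,0,0,0,0,12,0,0,0,0,15,0,0,0,0,18,0,0,0,0,21,0,0,0,0,24,0,0,0,0,27,0,0,0,0,29,0,0,0,0,31,0,0,0,0,33,0,0,0,0,35,0,0,0]
}}

```text
clock: 59.7
ee_pos: [0.5543, -0.2799, 0.0021]
ee_rot: [-3.142, 0.0, 1.572]
contact_force: [-2.2, -0.6, -0.3]
opening: -0.0004
```

{"op": "step_arm", "data": {
  "rows": [0,1.5,0,0,0,0,3,0,0,0,0,4.5,0,0,0,0,6,0,0,0,0,7,0,0,0,0,8,0,0,0]
}}

```text
clock: 60.45
ee_pos: [0.5623, -0.2799, 0.0021]
ee_rot: [-3.142, 0.0, 1.572]
contact_force: [-0.8, -0.0, 0.1]
opening: -0.0003
```

{"op": "step_arm", "data": {
  "rows": [0,1.5,0,0,0,0,3,0,0,0,0,4.5,0,0,0,0,6,0,0,0]
}}

```text
clock: 60.95
ee_pos: [0.5651, -0.2799, 0.0018]
ee_rot: [-3.135, -0.001, 1.572]
contact_force: [-39.2, -0.5, 18.6]
opening: -0.0002
```

```bash
python3 - <<'E'
from h import *
im=snap('top','t8.png')
# column profile brightness left of handle
for c in (412,):
    print([(r,int(im[r,c-3:c+4].mean(axis=0).mean())) for r in range(155,190)])
print(ctrl.get_obs()['contact_force'])
E
```

```text
[(155, 134), (156, 134), (157, 134), (158, 135), (159, 135), (160, 135), (161, 135), (162, 135), (163, 106), (164, 111), (165, 159), (166, 176), (167, 171), (168, 160), (169, 131), (170, 100), (171, 88), (172, 89), (173, 91), (174, 92), (175, 92), (176, 91), (177, 92), (178, 91), (179, 92), (180, 91), (181, 91), (182, 92), (183, 93), (184, 95), (185, 96), (186, 104), (187, 113), (188, 124), (189, 127)]
[-32.31323045   0.54353017  16.12080033]
```

The drawer is against its stop (39 N static on the fingertips), and its front sits flush with the cabinet edge. Backing off.

{"op": "step_arm", "data": {
  "rows": [0,-4,0,0,0,0,-10,0,0,0,0,-40,0,20,0,0,-60,20,80,0,0,-60,60,140,0.05,0,-55,110,200,0.1,0,-50,165,265,0.2,0,-45,220,265,0.3,0.6,-40,275,265,0.4,0.6,-35,330,265,0.5,0.6,-30,385,265,0.6,0.6,-30,400,265,0.64]
}}

```text
clock: 62.5
ee_pos: [0.5379, 0.1233, 0.2671]
ee_rot: [3.141, -0.0, 2.217]
contact_force: [0.1, -0.8, -0.4]
opening: 0.0512
```

```bash
python3 - <<'E'
from h import *
R=110;P=lambda t:np.array([R*np.sin(t)*np.cos(.665),R*np.sin(t)*np.sin(.665),R*np.cos(t)])
for t in np.linspace(.54,1.49,13)[1:]: print((P(t)-P(.54)).round(1).tolist())
im=snap('top');print([(r,int(im[r,409:416].mean())) for r in range(160,173)])
print(ctrl.get_obs()['ee_pos'],ctrl.get_obs()['ee_rot'])
E
```

```text
[5.7, 4.5, -4.8]
[11.1, 8.7, -10.1]
[16.2, 12.7, -16.0]
[20.9, 16.4, -22.3]
[25.2, 19.7, -29.1]
[29.0, 22.8, -36.3]
[32.4, 25.4, -43.9]
[35.3, 27.7, -51.8]
[37.7, 29.6, -59.9]
[39.6, 31.0, -68.3]
[41.0, 32.1, -76.8]
[41.8, 32.8, -85.5]
[(160, 131), (161, 131), (162, 131), (163, 103), (164, 115), (165, 170), (166, 190), (167, 191), (168, 193), (169, 162), (170, 112), (171, 92), (172, 91)]
[0.53786306 0.12468743 0.26700639] [ 3.14058102e+00 -8.86819895e-04  2.21916329e+00]
```

{"op": "step_arm", "data": {
  "rows": [0.6,0,60,0,-0.01,0.6,-1,120,0,-0.01,0.6,-2,170,0,-0.01,0.6,-2,213,0,-0.01,0.6,-2,213,0,-0.01,0.6,-2,213,-40,-0.01,0.6,-2,213,-78,-0.01,0.6,-2,213,-78,-0.01,0.2,-2,213,-78,-0.01,0.2,-2,213,-78,-0.01,0.2,-2,213,-78,-0.01],
  "squeeze": 40
}}

```text
clock: 63.92
ee_pos: [0.5369, 0.3335, 0.1911]
ee_rot: [3.138, 0.0, 2.202]
contact_force: [-0.1, 3.5, 7.4]
opening: 0.0325
```

{"op": "step_arm", "data": {
  "rows": [0.2,5.5,4.5,-5,0,0.2,11,8.5,-10,0,0.2,16,12.5,-16,0,0.2,21,16.5,-22.5,0,0.2,25,19.5,-29,0,0.2,29,23,-36.5,0,0.2,32.5,25.5,-44,0,0.2,35.5,27.5,-52,0,0.2,37.5,29.5,-60,0,0.2,39.5,31,-68,0,0.2,41,32,-77,0,0.2,41,32,-77,0]
}}

```text
clock: 65.42
ee_pos: [0.5797, 0.3663, 0.1143]
ee_rot: [3.135, 0.001, 2.202]
contact_force: [13.5, 10.4, 4.2]
opening: 0.0327
```

{"op": "step_arm", "data": {
  "rows": [0.2,0,0.5,-3,0,0.2,0,0.5,-6,0,0.2,0,0.5,-8,0,0.2,0,0.5,-10,0,0.2,0,0.5,-11,0,0.2,0,0.5,-11,0]
}}

```text
clock: 66.18
ee_pos: [0.5801, 0.3668, 0.1041]
ee_rot: [3.134, 0.002, 2.202]
contact_force: [15.7, 10.1, 6.8]
opening: 0.0325
```

{"op": "step_arm", "data": {
  "rows": [0.2,0.5,0.5,-2,0,0.2,1,1,-4,0,0.2,1,1,-6,0,0.2,1,1,-6,0]
}}

```text
clock: 66.68
ee_pos: [0.5807, 0.3672, 0.1025]
ee_rot: [3.132, 0.003, 2.202]
contact_force: [-9.4, -7.5, 52.1]
opening: 0.0327
```

Upward force has jumped to 52 N, so the screen is on its stop. I'll release, back off and check.

{"op": "step_arm", "data": {
  "rows": [0.2,0,0,4,0,0.6,0,0,4,0,0.6,0,0,4,0,0.6,0,0,40,0,0.6,0,0,100,0,0.6,0,0,150,0,0.6,0,-60,160,0,0.6,0,-120,160,0,0.6,0,-180,160,0,0.6,0,-240,160,0,0.6,-20,-300,160,0,0.6,-20,-350,160,0]
}}

```text
clock: 68.18
ee_pos: [0.5571, 0.0147, 0.2551]
ee_rot: [-3.141, 0.0, 2.202]
contact_force: [0.5, 0.0, 0.7]
opening: 0.0511
```

```bash
python3 m4.py '(212,182)' '(258,242)'; python3 m3.py side; python3 -c "
from h import *
for n,q in(('top',(.47,.0907)),):
    im=snap('top','t9.png')
    a=cv2.resize(im[150:260,190:410],(800,400),interpolation=2)
    s=snap('side','s11.png');b=cv2.resize(s[60:280,160:400],(218,200))
    A=np.zeros((600,800,3),np.uint8);A[:400]=a;A[400:,:218]=b;cv2.imwrite('pics/f.png',A[:,:,::-1])"
```

```text
side bias px [ 1.5  -0.23]
C [0.4941 0.3046] 72 res 0.00044
grip [0.5834 0.37   0.1368] gap 0.0014 R 0.1113 yaw 0.632 tilt 1.464
idx yaw 0.67 d 0.0824
0.045 0.625
0.052 0.627
0.058 0.627
0.064 0.632
0.074 0.67
0.08 0.666
0.086 0.674
0.092 0.673
idx 24 [0.4254 0.251 ] d 0.076 0.102 yaw 0.647
ptr 10 [0.4458 0.27  ] d 0.052 0.071 yaw 0.6
```

Folded (tilt reads about 1.47), but the pointer dragged to 0.628 against 0.668. I'll re-grip and turn by +0.04.

{"op": "step_arm", "data": {
  "rows": [0.6,5,60,0,0,0.6,10,120,0,0,0.6,15,180,0,0,0.6,20,240,0,0,0.6,23.5,300,0,0,0.6,23.5,352,0,0,0.6,23.5,352,0,0,0.6,23.5,352,-50,0,0.6,23.5,352,-100,0,0.6,23.5,352,-135,0,0.6,23.5,352,-151,0,0.6,23.5,352,-151,0]
}}

```text
clock: 70.03
ee_pos: [0.5814, 0.3687, 0.1039]
ee_rot: [-3.141, 0.0, 2.202]
contact_force: [1.0, 0.1, -0.2]
opening: 0.0514
```

{"op": "step_arm", "data": {
  "rows": [0.2,0,0,0,0,0.2,0,0,0,0,0.2,0,0,0,0,0.2,-1,1.3,0,0.015,0.2,-2,2.6,0,0.03,0.2,-2.7,3.7,0,0.043,0.2,-2.7,3.7,0,0.043,0.2,-2.7,3.7,0,0.043]
}}

```text
clock: 71.03
ee_pos: [0.5797, 0.3727, 0.1059]
ee_rot: [3.139, 0.001, 2.245]
contact_force: [-0.0, 0.1, 7.5]
opening: 0.0327
```

{"op": "step_arm", "data": {
  "rows": [0.6,0,0,0,0,0.6,0,0,0,0,0.6,0,0,40,0,0.6,0,0,100,0,0.6,0,0,150,0,0.6,0,-60,160,0,0.6,0,-120,160,0,0.6,0,-180,160,0,0.6,0,-240,160,0,0.6,-20,-300,160,0,0.6,-20,-350,160,0]
}}

```text
clock: 72.4
ee_pos: [0.5579, 0.0204, 0.2646]
ee_rot: [3.141, 0.001, 2.245]
contact_force: [1.6, 1.1, -0.1]
opening: 0.0512
```

```bash
python3 m4.py '(212,182)' '(258,242)'
```

```text
side bias px [ 1.15 -0.  ]
C [0.4942 0.3041] 73 res 0.00043
grip [0.5802 0.3736 0.1374] gap 0.0002 R 0.1113 yaw 0.679 tilt 1.46
idx yaw 0.667 d 0.0824
0.045 0.662
0.052 0.665
0.058 0.661
0.064 0.666
0.074 0.662
0.08 0.661
0.086 0.67
0.092 0.669
```

Pointer aligned (0.663 vs 0.666). The re-grip may have lifted the screen a hair, so I'll press the drum straight down lightly with shut fingers to seat it on its stop.

{"op": "step_arm", "data": {
  "rows": [0,5,60,0,0,0,10,120,0,0,0,15,180,0,0,0,20,240,0,0,0,22,300,0,0,0,22,352,0,0,0,22,352,0,0,0,22,352,-50,0,0,22,352,-100,0,0,22,352,-118,0,0,22,352,-125,0,0,22,352,-125,0]
}}

```text
clock: 74.1
ee_pos: [0.5815, 0.3746, 0.1406]
ee_rot: [3.14, 0.0, 2.245]
contact_force: [0.4, 0.6, 0.7]
opening: -0.0001
```

{"op": "step_arm", "data": {
  "rows": [0,0,0,-3,0,0,0,0,-6,0,0,0,0,-9,0,0,0,0,-12,0,0,0,0,-15,0,0,0,0,-17,0,0,0,0,-17,0]
}}

```text
clock: 74.97
ee_pos: [0.5809, 0.3743, 0.1219]
ee_rot: [-3.141, 0.0, 2.245]
contact_force: [1.0, 0.5, 0.2]
opening: -0.0002
```

{"op": "step_arm", "data": {
  "rows": [0,0,0,-1,0,0,0,0,-2,0,0,0,0,-3,0,0,0,0,-3,0]
}}

```text
clock: 75.47
ee_pos: [0.5811, 0.3743, 0.1193]
ee_rot: [3.141, 0.0, 2.245]
contact_force: [-0.2, 0.2, 1.1]
opening: 0.0001
```

{"op": "step_arm", "data": {
  "rows": [0,0,0,-1,0,0,0,0,-2,0,0,0,0,-2,0]
}}

```text
clock: 75.85
ee_pos: [0.5813, 0.3745, 0.1188]
ee_rot: [3.14, 0.001, 2.245]
contact_force: [-4.9, -3.3, 16.4]
opening: -0.0002
```

16 N with no further give: the drum top is at 0.1456, which gives a tilt of about 1.48, so it is on the stop. Retreat and final check.

{"op": "step_arm", "data": {
  "rows": [0,0,0,10,0,0,0,0,60,0,0,0,0,120,0,0,0,0,150,0,0,0,-60,150,0,0,0,-120,150,0,0,0,-180,150,0,0,-20,-240,150,0,0,-50,-300,150,0,0,-80,-360,150,0,0,-110,-420,150,0,0,-130,-470,150,0]
}}

```text
clock: 77.35
ee_pos: [0.452, -0.0917, 0.2675]
ee_rot: [3.141, 0.001, 2.245]
contact_force: [1.8, -0.7, -0.2]
opening: 0.0001
```

```bash
python3 m4.py '(212,182)' '(258,242)'; python3 -c "
from h import *
im=snap('top','t10.png');s=snap('side','s12.png')
A=np.zeros((600,800,3),np.uint8);A[:360]=cv2.resize(im[90:270,190:530],(800,424),interpolation=2)[:360];A[360:,:]=0
A=np.vstack([cv2.resize(im[60:270,180:530],(583,350),interpolation=2),cv2.resize(s[60:300,160:560],(583,250))])
cv2.imwrite('pics/f.png',A[:,:,::-1])"
```

```text
side bias px [ 1.26 -0.16]
C [0.4942 0.3042] 73 res 0.0003
grip [0.5805 0.3738 0.1366] gap 0.0004 R 0.1114 yaw 0.678 tilt 1.467
idx yaw 0.669 d 0.0825
0.045 0.664
0.052 0.668
0.058 0.663
0.064 0.668
0.074 0.665
0.08 0.662
0.086 0.671
0.092 0.67
```

View pics/f.png

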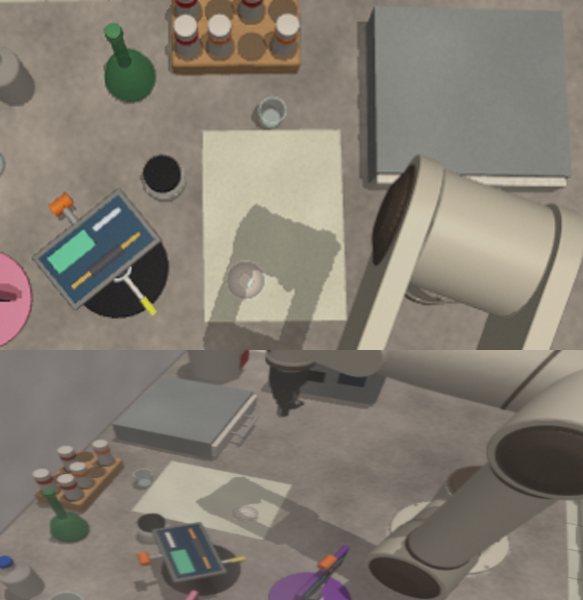

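The final view shows the drawer flush and shut, the screen folded back, and the pointer running into the yellow tab at about (140,295). The dish (245,280), beaker (272,112) and jar (162,175) are standing where they were, and the mat is empty of cases. Handing in.

```bash
python3 -c "
from station import workorder;print(workorder.hand_in())"
```

```text
the job is handed in; nothing more can be done
None
```

The job is done and handed in at about 78 s on the robot's clock, well under the 210 s limit. I turned the display to the yellow mark and leaned it back, put the four cases into the drawer, pushed the drawer shut, then folded the screen back onto its stop.

**Checks that agreed**
- **Pointer:** it read 0.666 rad against 0.667 for the mark at the end. It was 0.663 before the cases were moved.
- **Cases:** all four stood upright in the drawer before I closed it, including the one that was knocked aside along the way.
- **Drawer:** I pushed it at walking-slow speed and it met its stop. The camera shows its front flush with the cabinet.
- **Fold:** pressing the grip down met a firm stop at a height that gives a tilt of about 1.48.
- **Bystanders:** the dish, beaker and jar looked to be standing in place in the last picture.

**Checks that disagreed or went wrong**
- **Fingertip height:** the fingertips are about 27 mm higher than the reported tool position. I found this by touching the bench, after the first grasp missed the grip.
- **Screen knocked:** while looking into that miss, the gripper body pushed the screen back to a tilt of about 1.4. This was before it was set.
- **Pointer drag:** folding dragged the pointer off by about 0.04 rad, so I turned it back.
- **Tilt accuracy:** the camera reading for the 30-degree setting was about 0.53 rad, good to only ±0.03. It reads 1.467 for the folded position, slightly under the touch estimate.
- **Drawer force:** the fingertips briefly pressed about 39 N against the closed drawer.

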